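Swap the table things back onto their own coasters

TASK

The four things on the wooden coasters have got mixed up: move them so that the ramekin stands on the large round coaster, the egg cup on the small round one, the square spice jar on the square one and the dropper bottle on the six-sided one, each upright in the middle of its coaster. Every coaster is occupied at first, so park a thing on the empty cork mat on the way. Knock nothing over, and leave the plain lime beaker in front where it is.

Things in the scene. Friction and masses are not known exactly. Their poses are not given: they have to be found in the camera images.
- ramekin: loose coral glazed ramekin (small open pot, round, widening upward), 67 mm across the rim, 50 mm across the foot, 50 mm tall, 0.16 kg. Origin: centre of its underside, z up. Grip it across the outside (about 64 mm across at 38 mm up). Yaw does not matter.
- egg_cup: loose small glazed blue egg cup in goblet form, 46 mm across, 60 mm tall, 0.08 kg. Origin: centre of its underside, z up. The cup part is about 46 mm across outside from 36 to 60 mm up and can be gripped across (about 46 mm up); the foot is 34 mm across. Yaw does not matter.
- spice_jar: loose spice jar of square section with rounded corners, 44 mm across the flats, glass with a label and a round yellow-brown screw cap, 100 mm tall, 0.11 kg. Origin: centre of its underside, z up; x and y point across the flats. The square body reaches from 0 to 80 mm up (grip across two opposite flats, about 65 mm up); the cap, 44 mm across and round, from 80 to 100 mm. Final yaw does not matter.
- dropper_bottle: loose small brown round dropper bottle of baking flavour with a black rubber teat, 33 mm across, 102 mm tall, 0.07 kg. Origin: centre of its underside, z up. The round body, 32 mm across, reaches to 70 mm up (grip it about 58 mm up), the black collar, 24 mm across, to 77 mm, the thin teat to 102 mm. Yaw does not matter.
- coaster_large_round: large round wooden coaster, 120 mm across, the ramekin's place; fixed to the worktop, 8 mm thick with a flat top and a thin dark line let in along its edge. Origin: centre of its underside, top 8 mm above. At the start one of the other things, not the one that belongs there, stands on it.
- coaster_small_round: small round wooden coaster, 84 mm across, the egg cup's place; fixed to the worktop, 8 mm thick with a flat top and a thin dark line let in along its edge. Origin: centre of its underside, top 8 mm above. At the start one of the other things, not the one that belongs there, stands on it.
- coaster_square: square wooden coaster, 92 x 92 mm, the spice jar's place; fixed to the worktop, 8 mm thick with a flat top and a thin dark line let in along its edge. Origin: centre of its underside, top 8 mm above. At the start one of the other things, not the one that belongs there, stands on it.
- coaster_six_sided: six-sided wooden coaster, 104 mm across the flats, the dropper bottle's place; fixed to the worktop, 8 mm thick with a flat top and a thin dark line let in along its edge. Origin: centre of its underside, top 8 mm above. At the start one of the other things, not the one that belongs there, stands on it.
- cork_mat: oblong cork mat, 110 mm (its x) by 150 mm (its y), 8 mm thick, fixed to the worktop, empty at the start: the free spot. Origin: centre of its underside, top 8 mm above.
- beaker: loose plain lime plastic beaker (open cup without a handle), 74 mm across, 90 mm tall, standing on the worktop nearer the robot: a bystander, to be left alone. Origin: centre of its underside.
Things that resemble listed ones, but are neither listed nor needed, are in the scene too. Of the things that look like the egg_cup, the larger one is meant.

How it is judged:
By the outcome, as a careful person would: the job done as asked, in the order asked, and still so for the second after the job is handed in, with the robot touching nothing.
It also fails if it takes over 144 s, if anything falls off the work surface, if the arm or the gripper's body presses on something with over 40 N, if the wrist force passes 120 N, or if a joint passes its speed limit or range.

ROBOT

A 6-joint arm with a two-finger parallel gripper is mounted at the origin on a cart in front of the work surface, level with it; the furniture and walls round the work are solid. World frame = base frame: x ahead of the robot, y to its left, z up, the work surface at z = 0. Lengths are in m, angles in rad, forces in N, time in s.
With the tool pointing down it reaches from about 0.25 to 0.8 m from the base axis. Payload 8.5 kg.
Tool frame: the origin (TCP) lies at the very end of the fingers, on their centre line; the grasp point (between the pads) lies 19 mm behind it (r.grip_depth is the distance from the TCP to the grasp point, in m); z points along the fingers, y is the line along which they close (so a half turn about z gives the same grasp; the last joint's range is limited). The gripper opens to 85 mm and grips with 20 to 120 N. Pads are 22 mm wide; open, the fingers measure 114 mm over their backs; the gripper's body (76 mm by 85 mm) begins 54 mm behind the grasp point. The pads swing forward as they close: fully open they stand 13 mm farther back than shut.
Start: joints at [-1.181, 0.238, -0.013, 1.319, 0, 1.571], TCP at [0.199, -0.486, 0.209] pointing down, gripper open.
Joint ranges: [-2.66, 2.66], [-1.03, 1.9], [-1.14, 1.46], [-1.82, 2.27], [-1.45, 1.34], [-3.14, 3.14]. Speed limits (rad/s): [2.22, 2.22, 2.79, 3.14, 3.14, 3.14].

INTERFACE

Orientations are given as a rotation vector (axis times angle).
In Python, from station import r gives the robot as it stands.
- The arm moves only by the tool servo_tool, never from a script. Its argument "steps" is a list of rows, each an object of numbers: "wx", "wy", "wz": the turn, a rotation vector about the tool's x, y, z in rad; "tx", "ty", "tz": the shift along the tool's x, y, z in mm; "fingers": the opening, from 0 (shut) to 1 (fully open). In form: [{"wx": .., "wy": .., "wz": .., "tx": .., "ty": .., "tz": .., "fingers": ..}, ...]. A call has 1 to 12 rows; each row is the pose to reach, as a shift and turn from the pose commanded when the call began, along the tool's axes at that moment; what a row does not reach only later rows make up. A row lasts 1/8 s, in which the tool goes at most 62.5 mm and 10.7 degrees, less where a joint would pass 70% of its speed; a pose out of reach is approached as far as the arm can. A call with a gripper value outside its range is refused whole. The fingers move at their own pace and stop on an object; "grip_force" is the grip in N (left out, the last holds). Time passes only in rows, so rows that repeat a pose let the fingers close. It gives the time, the measured TCP pose, the force, the opening and the grip force at its end, in the units of the state.
- r.get_state(): the state, without advancing time (a new reading comes with each control period).
- r.camera(name): name is "scene" or "top" or "wrist"; returns the picture (400x640x3 uint8, red, green, blue); there is no depth.
- r.camera_params(name): a dict with "fx", "fy", "cx", "cy" (pixels), "rvec" (rotation vector, rad) and "tvec" (3), from world to camera coordinates, as OpenCV has them; the wrist camera has in their place "tool_from_camera" (4x4, takes a point from camera to tool coordinates, whose origin is the TCP and whose axes are the flange's). Camera axes: x right, y down, z forward; pixel columns grow to the right and rows downward; lengths in m; the calibration is good to about 2 mm. A picture is of the moment at which its call begins: read the wrist's pose just before it. camera_params takes no time and is no camera call.
- r.job_done(): hands the job in; it is judged then, once.
The state is a dict: "time_s": time; "qpos": joint angles; "dq": joint speeds; "joint_efforts": joint torques, N m; "ee_pos": TCP position; "ee_rot": TCP orientation; "contact_force": force on the tool from outside, world axes, zero at the start; "ft_torque": the same for the moment, N m; "finger_gap": opening from 0.0 (shut) to 1.0 (fully open); "grasp_force": force on a finger pad.
Only numpy, scipy, OpenCV 4.12 (cv2) and the standard library are available. Lean on these libraries where they do the work, as an engineer would, in place of code of your own. Each camera call takes 0.05 s, during which the arm holds its last target. There are 200 camera calls.

## Working session

There is one attempt and no reset: what is moved stays moved. The work goes in short steps, Python scripts to look and compute and a tool call to move; the robot and the scene stay as the last step left them, time stands still between calls to the robot, and variables do not carry over. Pictures are saved under pics/ and viewed, at most 14 in all, crops included, and the job is handed in when it is done.

Besides the shell and the picture viewer there is one more tool, called after "Call:" by a JSON object that holds its "fn" and its "kwargs", one argument or row to a line. servo_tool: Moves the arm, as the interface text tells. Its arguments: {"type":"object","properties":{"steps":{"type":"array"},"grip_force":{"type":"number"}},"required":["steps"]}

```bash
mkdir -p pics
cat > h.py <<'E'
import numpy as np, cv2
from station import r
from scipy.spatial.transform import Rotation as R
def save(name,fn,crop=None,s=1):
    im=r.camera(name)[:,:,::-1]
    if crop: x0,y0,x1,y1=crop; im=im[y0:y1,x0:x1]
    if s!=1: im=cv2.resize(im,None,fx=s,fy=s,interpolation=cv2.INTER_CUBIC)
    cv2.imwrite('pics/'+fn,im)
def world(name,u,v,z):
    p=r.camera_params(name)
    if name=='wrist':
        st=r.get_state(); T=np.array(p['tool_from_camera']); Rt=R.from_rotvec(st['ee_rot']).as_matrix()
        Rc=Rt@T[:3,:3]; c=Rt@T[:3,3]+st['ee_pos']
    else:
        Rm=R.from_rotvec(np.ravel(p['rvec'])).as_matrix(); Rc=Rm.T; c=-Rm.T@np.ravel(p['tvec'])
    d=Rc@np.array([(u-p['cx'])/p['fx'],(v-p['cy'])/p['fy'],1])
    return c+d*(z-c[2])/d[2]
E
python3 - <<'E'
from h import *
save('top','top0.png',s=1.25); save('scene','scene0.png',s=1.25)
s=r.get_state(); print({k:np.round(v,3) for k,v in s.items()})
print(R.from_rotvec(s['ee_rot']).as_matrix().round(3))
for n in ('top','scene','wrist'): print(n,r.camera_params(n))
E
```

```text
{'time_s': np.float64(0.1), 'qpos': array([-1.181,  0.239, -0.014,  1.319, -0.   ,  1.571]), 'dq': array([-0.   , -0.001,  0.001,  0.002,  0.002,  0.001]), 'joint_efforts': array([-2.0000e-03, -5.3972e+01,  3.4700e+01,  1.3000e-02, -0.0000e+00,
       -0.0000e+00]), 'ee_pos': array([ 0.199, -0.485,  0.208]), 'ee_rot': array([-3.081, -0.608,  0.   ]), 'contact_force': array([ 0.015, -0.437, -0.336]), 'ft_torque': array([0.004, 0.016, 0.024]), 'grasp_force': np.float64(0.0), 'finger_gap': np.float64(1.0)}
[[ 0.925  0.38  -0.   ]
 [ 0.38  -0.925  0.001]
 [-0.    -0.001 -1.   ]]
top {'fx': 379.78142655863076, 'fy': 379.78142655863076, 'cx': 326.1632402353711, 'cy': 200.64386775391887, 'rvec': array([ 2.16082885, -2.21897613,  0.07922499]), 'tvec': array([0.02620286, 0.44992633, 1.05830869])}
scene {'fx': 372.8659632243689, 'fy': 372.8659632243689, 'cx': 322.3001505506079, 'cy': 198.26559426871765, 'rvec': array([ 0.53171435, -2.43628691,  1.4989381 ]), 'tvec': array([0.39861736, 0.1286557 , 0.82328936])}
wrist {'fx': 304.8294406784705, 'fy': 304.8294406784705, 'cx': 320.241616410705, 'cy': 202.50760013238525, 'tool_from_camera': array([[-3.00598582e-04, -9.47906729e-01, -3.18547866e-01,
         8.05690279e-02],
       [ 9.99999751e-01, -8.14643362e-05, -7.01238146e-04,
        -1.31165853e-03],
       [ 6.38758066e-04, -3.18547998e-01,  9.47906517e-01,
        -1.64796521e-01],
       [ 0.00000000e+00,  0.00000000e+00,  0.00000000e+00,
         1.00000000e+00]])}
```

View pics/top0.png

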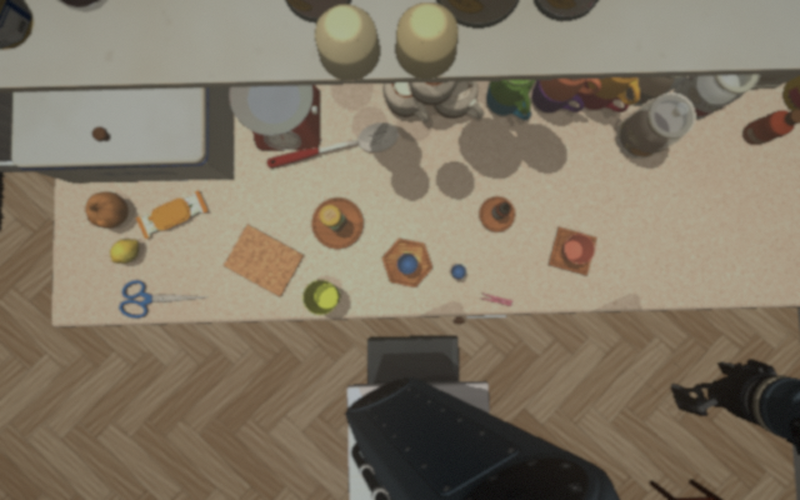

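View pics/scene0.png

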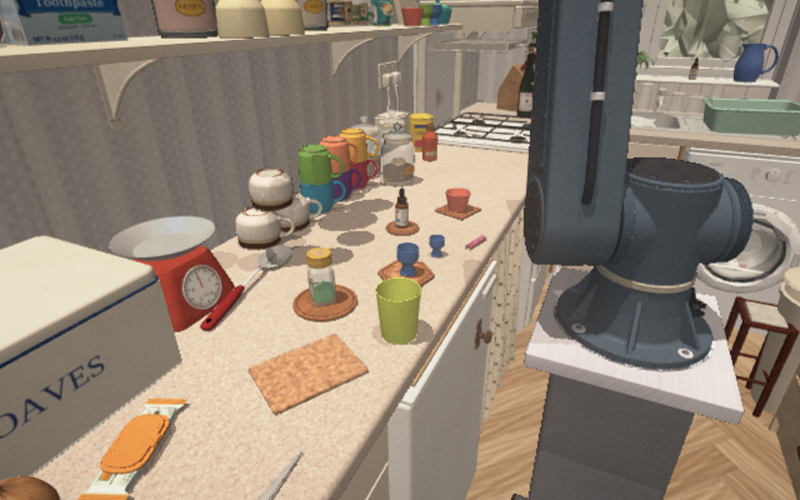

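Candidates in the 800-px top view:
- **Egg cups:** blue ones at (408,262) on the hex coaster, the larger and so the one meant, and at (458,271), a small decoy.
- **Spice jar:** (335,218) on the large round coaster.
- **Dropper:** (499,212) on the small round coaster.
- **Ramekin:** (575,250) on the square coaster.
- **Other:** the beaker is at (323,297) and the mat at (263,260).

So the job is two swaps. A close crop comes next.

Run:
```python
from h import *
im=r.camera('top')[:,:,::-1].copy(); cv2.imwrite('pics/raw.png',im)
a=cv2.resize(im[155:245,175:335],None,fx=5,fy=5,interpolation=cv2.INTER_CUBIC)
cv2.imwrite('pics/cropA.png',a)
b=cv2.resize(im[150:230,335:495],None,fx=5,fy=5,interpolation=cv2.INTER_CUBIC)
cv2.imwrite('pics/cropB.png',b)
```

```text
(no output)
```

View pics/cropA.png

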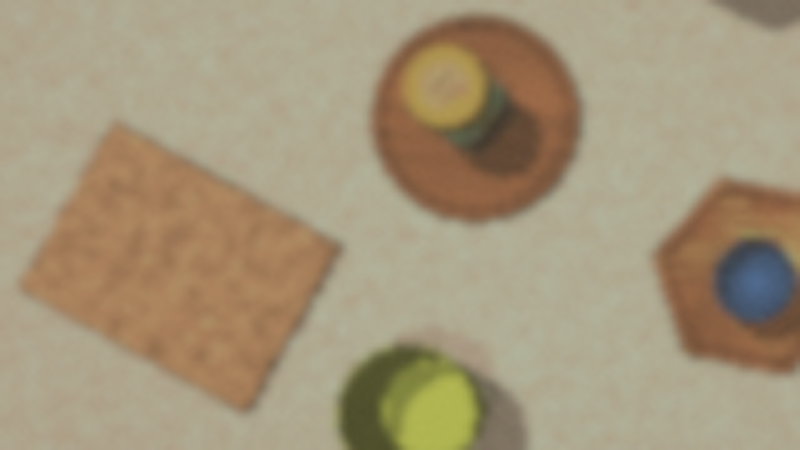

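View pics/cropB.png

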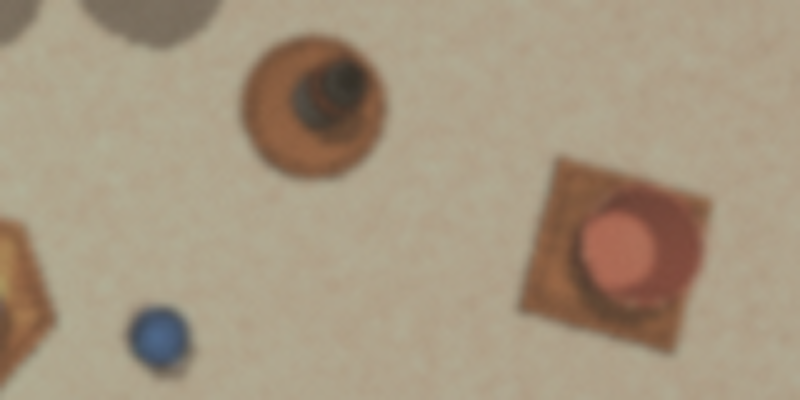

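Crop A shows the mat corners, the large round coaster with the jar at (445,85), and the egg cup rim at (756,281) on the hex. Crop B shows the dropper teat at (345,78), the ramekin rim at (640,246) on the square, and the decoy cup at (160,337).

Run:
```python
from h import *
A=lambda x,y:(175+(x+.5)/5-.5,155+(y+.5)/5-.5)
B=lambda x,y:(335+(x+.5)/5-.5,150+(y+.5)/5-.5)
w=lambda p,z: world('top',*p,z)
for n,p,z in [('mat1',A(115,122),.008),('mat2',A(343,245),.008),('mat3',A(248,412),.008),('mat4',A(20,288),.008),
 ('large',A(476,117),.008),('largeL',A(372,117),.008),('largeR',A(580,117),.008),('hex',A(754,275),.008),('hexL',A(655,255),.008),('hexR',A(855,295),.008),
 ('small',B(314,108),.008),('sq',B(616,255),.008),('sq1',B(560,155),.008),('sq2',B(713,200),.008),('sq3',B(673,353),.008),('sq4',B(520,312),.008),
 ('egg',A(756,281),.068),('jarcap',A(445,85),.108),('ramekin',B(640,246),.058),('teat',B(345,78),.110),('decoy',B(160,337),.04),('beaker',A(410,415),.09)]:
    print(n,w(p,z).round(4))
```

```text
mat1 [0.5224 0.379  0.008 ]
mat2 [0.4487 0.25   0.008 ]
mat3 [0.3557 0.3047 0.008 ]
mat4 [0.4292 0.4331 0.008 ]
large [0.5199 0.1733 0.008 ]
largeL [0.5215 0.2326 0.008 ]
largeR [0.5184 0.114  0.008 ]
hex [0.4255 0.0171 0.008 ]
hexL [0.4384 0.073  0.008 ]
hexR [ 0.4126 -0.04    0.008 ]
small [ 0.53   -0.1919  0.008 ]
sq [ 0.4412 -0.3607  0.008 ]
sq1 [ 0.4993 -0.3315  0.008 ]
sq2 [ 0.4711 -0.4178  0.008 ]
sq3 [ 0.3846 -0.3904  0.008 ]
sq4 [ 0.4102 -0.3045  0.008 ]
egg [0.4197 0.0163 0.068 ]
jarcap [0.5239 0.1749 0.108 ]
ramekin [ 0.4428 -0.3563  0.058 ]
teat [ 0.5309 -0.1884  0.11  ]
decoy [ 0.4007 -0.0957  0.04  ]
beaker [0.3536 0.1987 0.09  ]
```

The coaster and mat sizes check out: the large round measures 119 mm, the mat 148x108 mm, the square 90 mm and the hex about 115 mm corner to corner. I'll go above the ramekin first with the tool squared to the world axes.

Call:
{"fn": "servo_tool", "kwargs": {
  "steps": [
    {"tx": 45, "ty": -4, "tz": -7, "wz": 0.07, "fingers": 1},
    {"tx": 90, "ty": -9, "tz": -14, "wz": 0.13, "fingers": 1},
    {"tx": 135, "ty": -13, "tz": -21, "wz": 0.2, "fingers": 1},
    {"tx": 180, "ty": -18, "tz": -28, "wz": 0.26, "fingers": 1},
    {"tx": 225, "ty": -22, "tz": -35, "wz": 0.33, "fingers": 1},
    {"tx": 273, "ty": -26, "tz": -40, "wz": 0.39, "fingers": 1},
    {"tx": 273, "ty": -26, "tz": -40, "wz": 0.39, "fingers": 1},
    {"tx": 273, "ty": -26, "tz": -40, "wz": 0.39, "fingers": 1},
    {"tx": 273, "ty": -26, "tz": -40, "wz": 0.39, "fingers": 1}
  ],
  "grip_force": 30
}}

```text
invalid input
```

Run:
```python
from h import *
s=r.get_state(); print({k:np.round(v,4) for k,v in s.items()},r.grip_depth)
print(R.from_rotvec(s['ee_rot']).as_matrix().round(3))
save('wrist','w1.png')
```

```text
{'time_s': np.float64(0.15), 'qpos': array([-1.181 ,  0.2387, -0.0141,  1.3192,  0.    ,  1.5708]), 'dq': array([-0.0003, -0.0015,  0.0025,  0.0005, -0.0018,  0.0001]), 'joint_efforts': array([ 4.00000e-04, -5.39078e+01,  3.46599e+01,  1.44000e-02,
        0.00000e+00, -0.00000e+00]), 'ee_pos': array([ 0.1994, -0.4853,  0.2081]), 'ee_rot': array([-3.081e+00, -6.081e-01,  3.000e-04]), 'contact_force': array([0.7191, 0.5167, 0.743 ]), 'ft_torque': array([-0.0241, -0.0322, -0.0441]), 'grasp_force': np.float64(0.0), 'finger_gap': np.float64(0.9955)} 0.0187
[[ 0.925  0.38  -0.   ]
 [ 0.38  -0.925  0.001]
 [ 0.    -0.001 -1.   ]]
```

View pics/w1.png

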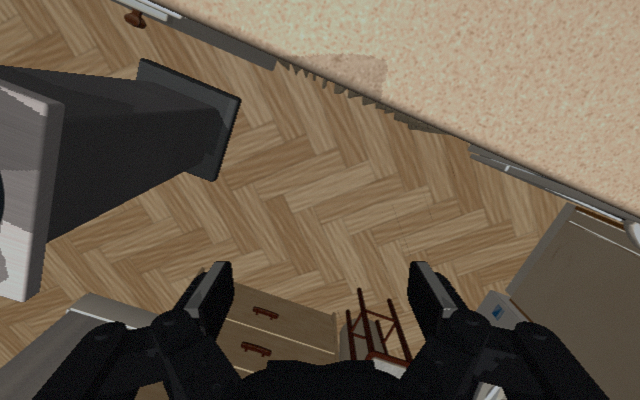

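The wrist view shows only floor and the counter edge, because the move was refused. Retrying with every key given.

Call:
{"fn": "servo_tool", "kwargs": {
  "steps": [
    {"wx": 0, "wy": 0, "wz": 0.07, "tx": 45, "ty": -4, "tz": -7, "fingers": 1},
    {"wx": 0, "wy": 0, "wz": 0.13, "tx": 90, "ty": -9, "tz": -14, "fingers": 1},
    {"wx": 0, "wy": 0, "wz": 0.2, "tx": 135, "ty": -13, "tz": -21, "fingers": 1},
    {"wx": 0, "wy": 0, "wz": 0.26, "tx": 180, "ty": -18, "tz": -28, "fingers": 1},
    {"wx": 0, "wy": 0, "wz": 0.33, "tx": 225, "ty": -22, "tz": -35, "fingers": 1},
    {"wx": 0, "wy": 0, "wz": 0.39, "tx": 273, "ty": -26, "tz": -40, "fingers": 1},
    {"wx": 0, "wy": 0, "wz": 0.39, "tx": 273, "ty": -26, "tz": -40, "fingers": 1},
    {"wx": 0, "wy": 0, "wz": 0.39, "tx": 273, "ty": -26, "tz": -40, "fingers": 1},
    {"wx": 0, "wy": 0, "wz": 0.39, "tx": 273, "ty": -26, "tz": -40, "fingers": 1}
  ],
  "grip_force": 30
}}

```text
time_s: 1.32
ee_pos: [0.4412, -0.3582, 0.2485]
ee_rot: [-3.141, 0.002, 0.001]
contact_force: [0.4, 0.5, -0.6]
finger_gap: 1.003
grasp_force: 0.0
```

Run:
```python
from h import *
save('wrist','w2.png')
```

```text
(no output)
```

View pics/w2.png

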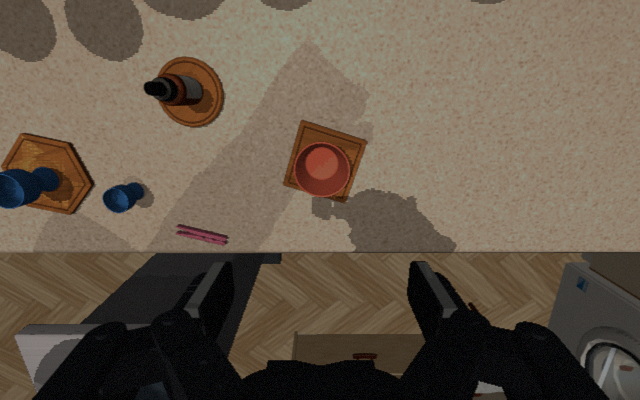

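The wrist view has the ramekin rim centred at (322,171) and the square coaster's corners at (303,121), (367,138), (347,202) and (284,185). The small round coaster is centred at (190,92), with the dropper's teat tip at (150,88).

Run:
```python
from h import *
for n,u,v,z in [('ram',322.5,171,.058),('floor',322,164,.014),('c',325,161.5,.008),('small',190,92,.008),('teat',151,88,.110)]: print(n,world('wrist',u,v,z).round(4))
```

```text
ram [ 0.4413 -0.36    0.058 ]
floor [ 0.4408 -0.3597  0.014 ]
c [ 0.443  -0.3637  0.008 ]
small [ 0.531  -0.1946  0.008 ]
teat [ 0.5322 -0.1997  0.11  ]
```

Call:
{"fn": "servo_tool", "kwargs": {
  "steps": [
    {"wx": 0, "wy": 0, "wz": 0, "tx": 0, "ty": 0, "tz": 40, "fingers": 1},
    {"wx": 0, "wy": 0, "wz": 0, "tx": 0, "ty": 0, "tz": 85, "fingers": 1},
    {"wx": 0, "wy": 0, "wz": 0, "tx": 0, "ty": 0, "tz": 130, "fingers": 1},
    {"wx": 0, "wy": 0, "wz": 0, "tx": 0, "ty": 0, "tz": 170, "fingers": 1},
    {"wx": 0, "wy": 0, "wz": 0, "tx": 0, "ty": 0, "tz": 195, "fingers": 1},
    {"wx": 0, "wy": 0, "wz": 0, "tx": 0, "ty": 0, "tz": 212, "fingers": 1},
    {"wx": 0, "wy": 0, "wz": 0, "tx": 0, "ty": 0, "tz": 223, "fingers": 1},
    {"wx": 0, "wy": 0, "wz": 0, "tx": 0, "ty": 0, "tz": 229, "fingers": 1},
    {"wx": 0, "wy": 0, "wz": 0, "tx": 0, "ty": 0, "tz": 229, "fingers": 1},
    {"wx": 0, "wy": 0, "wz": 0, "tx": 0, "ty": 0, "tz": 229, "fingers": 0.85},
    {"wx": 0, "wy": 0, "wz": 0, "tx": 0, "ty": 0, "tz": 229, "fingers": 0.8},
    {"wx": 0, "wy": 0, "wz": 0, "tx": 0, "ty": 0, "tz": 229, "fingers": 0.7}
  ],
  "grip_force": 30
}}

```text
time_s: 2.88
ee_pos: [0.4427, -0.3583, 0.0208]
ee_rot: [3.14, -0.0, 0.002]
contact_force: [-2.0, 0.5, 7.4]
finger_gap: 0.761
grasp_force: 31.4
```

Call:
{"fn": "servo_tool", "kwargs": {
  "steps": [
    {"wx": 0, "wy": 0, "wz": 0, "tx": 0, "ty": 0, "tz": 0, "fingers": 0.6},
    {"wx": 0, "wy": 0, "wz": 0, "tx": 0, "ty": 0, "tz": 0, "fingers": 0.5},
    {"wx": 0, "wy": 0, "wz": 0, "tx": 0, "ty": 0, "tz": 0, "fingers": 0.5},
    {"wx": 0, "wy": 0, "wz": 0, "tx": 0, "ty": 0, "tz": 0, "fingers": 0.5}
  ],
  "grip_force": 30
}}

```text
time_s: 3.38
ee_pos: [0.4427, -0.3583, 0.0208]
ee_rot: [3.14, -0.0, 0.002]
contact_force: [-1.1, -0.7, 6.8]
finger_gap: 0.757
grasp_force: 31.4
```

Gap 0.757 is 64 mm, as expected, so the grip holds. I'll lift and carry it towards the mat (+y means -ty).

Call:
{"fn": "servo_tool", "kwargs": {
  "steps": [
    {"wx": 0, "wy": 0, "wz": 0, "tx": 0, "ty": 0, "tz": -10, "fingers": 0.5},
    {"wx": 0, "wy": 0, "wz": 0, "tx": 0, "ty": 0, "tz": -35, "fingers": 0.5},
    {"wx": 0, "wy": 0, "wz": 0, "tx": 0, "ty": 0, "tz": -75, "fingers": 0.5},
    {"wx": 0, "wy": 0, "wz": 0, "tx": 0, "ty": 0, "tz": -120, "fingers": 0.5},
    {"wx": 0, "wy": 0, "wz": 0, "tx": 0, "ty": -15, "tz": -155, "fingers": 0.5},
    {"wx": 0, "wy": 0, "wz": 0, "tx": 0, "ty": -45, "tz": -180, "fingers": 0.5},
    {"wx": 0, "wy": 0, "wz": 0, "tx": 0, "ty": -90, "tz": -180, "fingers": 0.5},
    {"wx": 0, "wy": 0, "wz": 0, "tx": 0, "ty": -140, "tz": -180, "fingers": 0.5},
    {"wx": 0, "wy": 0, "wz": 0, "tx": 0, "ty": -190, "tz": -180, "fingers": 0.5},
    {"wx": 0, "wy": 0, "wz": 0, "tx": 0, "ty": -240, "tz": -180, "fingers": 0.5},
    {"wx": 0, "wy": 0, "wz": 0, "tx": 0, "ty": -280, "tz": -180, "fingers": 0.5},
    {"wx": 0, "wy": 0, "wz": 0, "tx": 0, "ty": -300, "tz": -180, "fingers": 0.5}
  ],
  "grip_force": 30
}}

```text
time_s: 4.88
ee_pos: [0.4417, -0.0558, 0.2002]
ee_rot: [-3.141, -0.003, -0.0]
contact_force: [0.5, -0.1, -1.5]
finger_gap: 0.755
grasp_force: 33.8
```

Call:
{"fn": "servo_tool", "kwargs": {
  "steps": [
    {"wx": 0, "wy": 0, "wz": 0, "tx": 0, "ty": -20, "tz": 0, "fingers": 0.5},
    {"wx": 0, "wy": 0, "wz": 0, "tx": 0, "ty": -60, "tz": 0, "fingers": 0.5},
    {"wx": 0, "wy": 0, "wz": 0, "tx": 0, "ty": -110, "tz": 0, "fingers": 0.5},
    {"wx": 0, "wy": 0, "wz": 0, "tx": 0, "ty": -160, "tz": 0, "fingers": 0.5},
    {"wx": 0, "wy": 0, "wz": 0, "tx": 0, "ty": -210, "tz": 0, "fingers": 0.5},
    {"wx": 0, "wy": 0, "wz": 0, "tx": 0, "ty": -260, "tz": 0, "fingers": 0.5},
    {"wx": 0, "wy": 0, "wz": 0, "tx": -2, "ty": -310, "tz": 0, "fingers": 0.5},
    {"wx": 0, "wy": 0, "wz": 0, "tx": -3, "ty": -350, "tz": 0, "fingers": 0.5},
    {"wx": 0, "wy": 0, "wz": 0, "tx": -4, "ty": -380, "tz": 0, "fingers": 0.5},
    {"wx": 0, "wy": 0, "wz": 0, "tx": -4, "ty": -400, "tz": 0, "fingers": 0.5},
    {"wx": 0, "wy": 0, "wz": 0, "tx": -4, "ty": -400, "tz": 0, "fingers": 0.5},
    {"wx": 0, "wy": 0, "wz": 0, "tx": -4, "ty": -400, "tz": 0, "fingers": 0.5}
  ],
  "grip_force": 30
}}

```text
time_s: 6.38
ee_pos: [0.4581, 0.0545, 0.1999]
ee_rot: [-3.087, -0.127, 0.006]
contact_force: [-0.6, 0.8, -1.9]
finger_gap: 0.756
grasp_force: 33.9
```

Run:
```python
from h import *
s=r.get_state(); print(s['qpos'].round(3),s['ee_pos'].round(4),s['ee_rot'].round(3))
```

```text
[ 0.082  0.134 -0.17   1.269  0.052  3.141] [0.4581 0.0545 0.1999] [-3.087 -0.127  0.006]
```

Joint 6 hit its limit, since j6 = π + q1 − yaw. I'll turn the tool to yaw 90°, so tx = world +y and ty = world +x, which stays in range everywhere.

Call:
{"fn": "servo_tool", "kwargs": {
  "steps": [
    {"wx": 0, "wy": 0, "wz": -0.1, "tx": 0, "ty": 0, "tz": 0, "fingers": 0.5},
    {"wx": 0, "wy": 0, "wz": -0.25, "tx": 0, "ty": 0, "tz": 0, "fingers": 0.5},
    {"wx": 0, "wy": 0, "wz": -0.42, "tx": 0, "ty": 0, "tz": 0, "fingers": 0.5},
    {"wx": 0, "wy": 0, "wz": -0.6, "tx": 0, "ty": 0, "tz": 0, "fingers": 0.5},
    {"wx": 0, "wy": 0, "wz": -0.78, "tx": 0, "ty": 0, "tz": 0, "fingers": 0.5},
    {"wx": 0, "wy": 0, "wz": -0.96, "tx": 0, "ty": 0, "tz": 0, "fingers": 0.5},
    {"wx": 0, "wy": 0, "wz": -1.14, "tx": 0, "ty": 0, "tz": 0, "fingers": 0.5},
    {"wx": 0, "wy": 0, "wz": -1.3, "tx": 0, "ty": 0, "tz": 0, "fingers": 0.5},
    {"wx": 0, "wy": 0, "wz": -1.42, "tx": 0, "ty": 0, "tz": 0, "fingers": 0.5},
    {"wx": 0, "wy": 0, "wz": -1.49, "tx": 0, "ty": 0, "tz": 0, "fingers": 0.5},
    {"wx": 0, "wy": 0, "wz": -1.49, "tx": 0, "ty": 0, "tz": 0, "fingers": 0.5}
  ],
  "grip_force": 30
}}

```text
time_s: 7.75
ee_pos: [0.458, 0.0545, 0.1999]
ee_rot: [-2.191, -2.193, -0.049]
contact_force: [-0.4, 0.3, -1.0]
finger_gap: 0.758
grasp_force: 33.9
```

Run:
```python
from h import *
s=r.get_state(); print(s['qpos'].round(3),s['ee_pos'].round(4)); print(R.from_rotvec(s['ee_rot']).as_matrix().round(3))
```

```text
[ 0.081  0.134 -0.17   1.269  0.052  1.651] [0.458  0.0545 0.1999]
[[-0.001  1.    -0.006]
 [ 0.999  0.001  0.051]
 [ 0.051 -0.006 -0.999]]
```

Call:
{"fn": "servo_tool", "kwargs": {
  "steps": [
    {"wx": -0.001, "wy": -0.01, "wz": 0, "tx": 20, "ty": -1, "tz": 1, "fingers": 0.5},
    {"wx": -0.002, "wy": -0.02, "wz": 0, "tx": 60, "ty": -4, "tz": 3, "fingers": 0.5},
    {"wx": -0.003, "wy": -0.03, "wz": 0, "tx": 105, "ty": -7, "tz": 5.5, "fingers": 0.5},
    {"wx": -0.004, "wy": -0.04, "wz": 0, "tx": 155, "ty": -10, "tz": 8, "fingers": 0.5},
    {"wx": -0.006, "wy": -0.051, "wz": 0, "tx": 205, "ty": -13, "tz": 10.5, "fingers": 0.5},
    {"wx": -0.006, "wy": -0.051, "wz": 0, "tx": 245, "ty": -16, "tz": 12.5, "fingers": 0.5},
    {"wx": -0.006, "wy": -0.051, "wz": 0, "tx": 275, "ty": -18, "tz": 14, "fingers": 0.5},
    {"wx": -0.006, "wy": -0.051, "wz": 0, "tx": 287, "ty": -19, "tz": 15, "fingers": 0.5},
    {"wx": -0.006, "wy": -0.051, "wz": 0, "tx": 287, "ty": -19, "tz": 15, "fingers": 0.5},
    {"wx": -0.006, "wy": -0.051, "wz": 0, "tx": 287, "ty": -19, "tz": 15, "fingers": 0.5}
  ],
  "grip_force": 30
}}

```text
time_s: 9.0
ee_pos: [0.4385, 0.3409, 0.1998]
ee_rot: [-2.221, -2.222, 0.001]
contact_force: [-0.8, 0.0, -2.4]
finger_gap: 0.753
grasp_force: 33.9
```

Call:
{"fn": "servo_tool", "kwargs": {
  "steps": [
    {"wx": 0, "wy": 0, "wz": 0, "tx": 0, "ty": 0, "tz": 25, "fingers": 0.5},
    {"wx": 0, "wy": 0, "wz": 0, "tx": 0, "ty": 0, "tz": 65, "fingers": 0.5},
    {"wx": 0, "wy": 0, "wz": 0, "tx": 0, "ty": 0, "tz": 105, "fingers": 0.5},
    {"wx": 0, "wy": 0, "wz": 0, "tx": 0, "ty": 0, "tz": 140, "fingers": 0.5},
    {"wx": 0, "wy": 0, "wz": 0, "tx": 0, "ty": 0, "tz": 160, "fingers": 0.5},
    {"wx": 0, "wy": 0, "wz": 0, "tx": 0, "ty": 0, "tz": 170, "fingers": 0.5},
    {"wx": 0, "wy": 0, "wz": 0, "tx": 0, "ty": 0, "tz": 175, "fingers": 0.5},
    {"wx": 0, "wy": 0, "wz": 0, "tx": 0, "ty": 0, "tz": 178, "fingers": 0.5},
    {"wx": 0, "wy": 0, "wz": 0, "tx": 0, "ty": 0, "tz": 178.5, "fingers": 0.5},
    {"wx": 0, "wy": 0, "wz": 0, "tx": 0, "ty": 0, "tz": 178.5, "fingers": 0.5}
  ],
  "grip_force": 30
}}

```text
time_s: 10.25
ee_pos: [0.4387, 0.3422, 0.0217]
ee_rot: [-2.219, -2.223, -0.001]
contact_force: [-0.0, -0.4, -0.8]
finger_gap: 0.758
grasp_force: 33.9
```

Call:
{"fn": "servo_tool", "kwargs": {
  "steps": [
    {"wx": 0, "wy": 0, "wz": 0, "tx": 0, "ty": 0, "tz": 0, "fingers": 0.78},
    {"wx": 0, "wy": 0, "wz": 0, "tx": 0, "ty": 0, "tz": 0, "fingers": 0.85},
    {"wx": 0, "wy": 0, "wz": 0, "tx": 0, "ty": 0, "tz": 0, "fingers": 1},
    {"wx": 0, "wy": 0, "wz": 0, "tx": 0, "ty": 0, "tz": 0, "fingers": 1},
    {"wx": 0, "wy": 0, "wz": 0, "tx": 0, "ty": 0, "tz": -15, "fingers": 1},
    {"wx": 0, "wy": 0, "wz": 0, "tx": 0, "ty": 0, "tz": -45, "fingers": 1},
    {"wx": 0, "wy": 0, "wz": 0, "tx": 0, "ty": 0, "tz": -95, "fingers": 1},
    {"wx": 0, "wy": 0, "wz": 0, "tx": 0, "ty": 0, "tz": -150, "fingers": 1},
    {"wx": 0, "wy": 0, "wz": 0, "tx": 0, "ty": 0, "tz": -200, "fingers": 1},
    {"wx": 0, "wy": 0, "wz": 0, "tx": 0, "ty": 0, "tz": -240, "fingers": 1},
    {"wx": 0, "wy": 0, "wz": 0, "tx": 0, "ty": 0, "tz": -250, "fingers": 1},
    {"wx": 0, "wy": 0, "wz": 0, "tx": 0, "ty": 0, "tz": -250, "fingers": 1}
  ],
  "grip_force": 30
}}

```text
time_s: 11.75
ee_pos: [0.4386, 0.3419, 0.2719]
ee_rot: [-2.219, -2.223, -0.002]
contact_force: [0.4, 0.3, -0.2]
finger_gap: 1.004
grasp_force: 0.0
```

Call:
{"fn": "servo_tool", "kwargs": {
  "steps": [
    {"wx": 0, "wy": 0, "wz": 0, "tx": -30, "ty": 15, "tz": 0, "fingers": 1},
    {"wx": 0, "wy": 0, "wz": 0, "tx": -80, "ty": 40, "tz": 0, "fingers": 1},
    {"wx": 0, "wy": 0, "wz": 0, "tx": -130, "ty": 65, "tz": 0, "fingers": 1},
    {"wx": 0, "wy": 0, "wz": 0, "tx": -160, "ty": 80, "tz": 0, "fingers": 1},
    {"wx": 0, "wy": 0, "wz": 0, "tx": -168, "ty": 85, "tz": 0, "fingers": 1},
    {"wx": 0, "wy": 0, "wz": 0, "tx": -168, "ty": 85, "tz": 0, "fingers": 1},
    {"wx": 0, "wy": 0, "wz": 0, "tx": -168, "ty": 85, "tz": 0, "fingers": 1}
  ],
  "grip_force": 30
}}

```text
time_s: 12.62
ee_pos: [0.5232, 0.1749, 0.2708]
ee_rot: [-2.218, -2.224, 0.001]
contact_force: [-0.4, 0.1, -0.7]
finger_gap: 1.001
grasp_force: 0.0
```

Run:
```python
from h import *
save('wrist','w3.png',crop=(160,30,560,330),s=2)
```

```text
(no output)
```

View pics/w3.png

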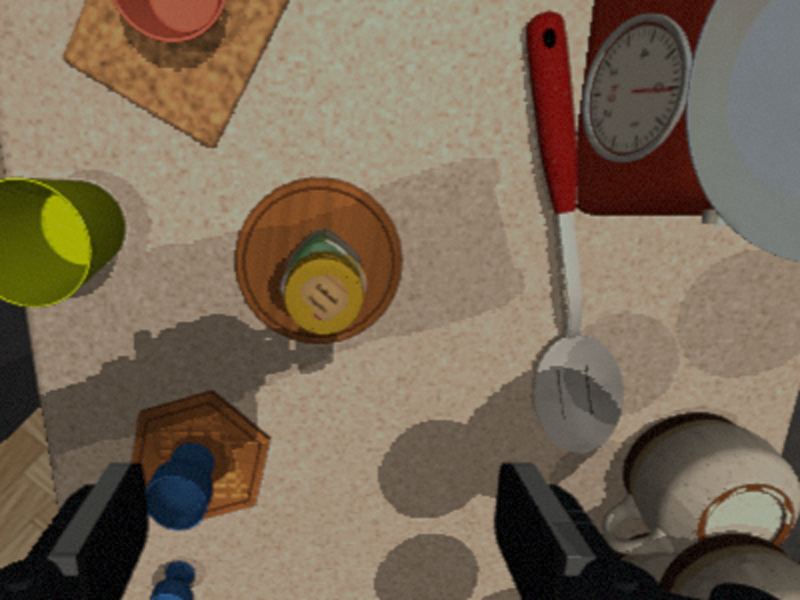

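The ramekin stands upright on the mat. The jar cap is at (324,293), on the large coaster centred at (319,260). A body corner points up at about (322,232), so the flats look diagonal. I'll zoom in for the yaw.

Run:
```python
from h import *
save('wrist','w4.png',crop=(290,130,355,205),s=8)
for n,x,y,z in [('cap',324,293,.108),('large',319,260,.008),('egg',181,496,.068),('hex',201,455,.008)]:
    print(n,world('wrist',160+x/2,30+y/2,z).round(4))
```

```text
cap [0.5232 0.178  0.108 ]
large [0.5201 0.1777 0.008 ]
egg [0.4249 0.0236 0.068 ]
hex [0.4275 0.0226 0.008 ]
```

View pics/w4.png

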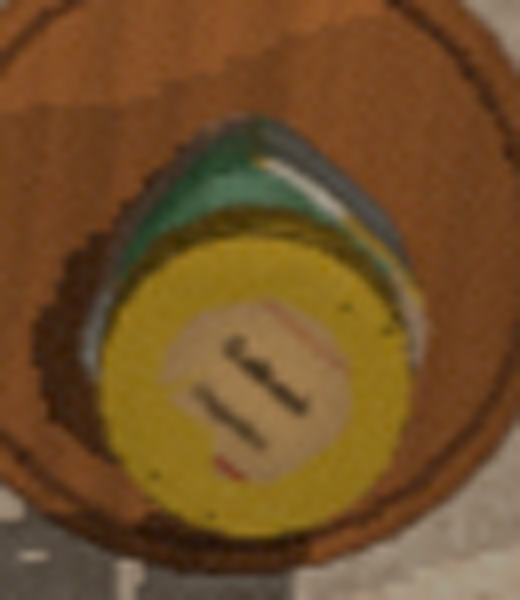

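The label's upper edge runs from (260,160) to (420,300) and the cap text from (230,345) to (305,410). I'll convert both to world yaw.

Run:
```python
from h import *
f=lambda x,y,z: world('wrist',290+x/8,130+y/8,z)
for a,b,z in [((260,160),(420,300),.06),((230,345),(305,410),.108),((265,302),(345,365),.108),((270,120),(400,245),.008),((225,125),(118,255),.008)]:
    d=f(*b,z)-f(*a,z); print(np.degrees(np.arctan2(d[1],d[0])).round(1), np.linalg.norm(d).round(4))
print(f(256,385,.108))
```

```text
-40.9 0.0333
-41.4 0.0139
-38.4 0.0141
-43.4 0.0318
-129.6 0.0297
[0.52321479 0.17619001 0.108     ]
```

The flats run at -41°, so I turn +0.72, descend to TCP z 0.05 and grip.

Call:
{"fn": "servo_tool", "kwargs": {
  "steps": [
    {"wx": 0, "wy": 0, "wz": 0.15, "tx": 0, "ty": 0, "tz": 15, "fingers": 1},
    {"wx": 0, "wy": 0, "wz": 0.32, "tx": 0, "ty": 0, "tz": 35, "fingers": 1},
    {"wx": 0, "wy": 0, "wz": 0.5, "tx": 0, "ty": 0, "tz": 60, "fingers": 1},
    {"wx": 0, "wy": 0, "wz": 0.65, "tx": 0, "ty": 0, "tz": 85, "fingers": 1},
    {"wx": 0, "wy": 0, "wz": 0.72, "tx": 0, "ty": 0, "tz": 110, "fingers": 1},
    {"wx": 0, "wy": 0, "wz": 0.72, "tx": 0, "ty": 0, "tz": 135, "fingers": 1},
    {"wx": 0, "wy": 0, "wz": 0.72, "tx": 0, "ty": 0, "tz": 165, "fingers": 1},
    {"wx": 0, "wy": 0, "wz": 0.72, "tx": 0, "ty": 0, "tz": 195, "fingers": 1},
    {"wx": 0, "wy": 0, "wz": 0.72, "tx": 0, "ty": 0, "tz": 213, "fingers": 1},
    {"wx": 0, "wy": 0, "wz": 0.72, "tx": 0, "ty": 0, "tz": 221, "fingers": 1},
    {"wx": 0, "wy": 0, "wz": 0.72, "tx": 0, "ty": 0, "tz": 221, "fingers": 1}
  ],
  "grip_force": 30
}}

```text
time_s: 14.1
ee_pos: [0.5235, 0.1745, 0.0501]
ee_rot: [-2.86, -1.3, 0.001]
contact_force: [-1.3, 1.0, 1.5]
finger_gap: 0.998
grasp_force: 0.0
```

Call:
{"fn": "servo_tool", "kwargs": {
  "steps": [
    {"wx": 0, "wy": 0, "wz": 0, "tx": 0, "ty": 0, "tz": 0, "fingers": 0.75},
    {"wx": 0, "wy": 0, "wz": 0, "tx": 0, "ty": 0, "tz": 0, "fingers": 0.65},
    {"wx": 0, "wy": 0, "wz": 0, "tx": 0, "ty": 0, "tz": 0, "fingers": 0.6},
    {"wx": 0, "wy": 0, "wz": 0, "tx": 0, "ty": 0, "tz": 0, "fingers": 0.55},
    {"wx": 0, "wy": 0, "wz": 0, "tx": 0, "ty": 0, "tz": 0, "fingers": 0.5},
    {"wx": 0, "wy": 0, "wz": 0, "tx": 0, "ty": 0, "tz": 0, "fingers": 0.4},
    {"wx": 0, "wy": 0, "wz": 0, "tx": 0, "ty": 0, "tz": 0, "fingers": 0.3},
    {"wx": 0, "wy": 0, "wz": 0, "tx": 0, "ty": 0, "tz": 0, "fingers": 0.3}
  ],
  "grip_force": 30
}}

```text
time_s: 15.1
ee_pos: [0.5239, 0.1741, 0.0504]
ee_rot: [-2.86, -1.299, -0.001]
contact_force: [-1.0, -0.2, 6.1]
finger_gap: 0.507
grasp_force: 30.4
```

The gap is about 43 mm, so it's gripped on the flats. Lift and turn back to yaw 90°.

Call:
{"fn": "servo_tool", "kwargs": {
  "steps": [
    {"wx": 0, "wy": 0, "wz": 0, "tx": 0, "ty": 0, "tz": -10, "fingers": 0.3},
    {"wx": 0, "wy": 0, "wz": 0, "tx": 0, "ty": 0, "tz": -30, "fingers": 0.3},
    {"wx": 0, "wy": 0, "wz": 0, "tx": 0, "ty": 0, "tz": -60, "fingers": 0.3},
    {"wx": 0, "wy": 0, "wz": -0.1, "tx": 0, "ty": 0, "tz": -95, "fingers": 0.3},
    {"wx": 0, "wy": 0, "wz": -0.24, "tx": 0, "ty": 0, "tz": -125, "fingers": 0.3},
    {"wx": 0, "wy": 0, "wz": -0.4, "tx": 0, "ty": 0, "tz": -145, "fingers": 0.3},
    {"wx": 0, "wy": 0, "wz": -0.55, "tx": 0, "ty": 0, "tz": -150, "fingers": 0.3},
    {"wx": 0, "wy": 0, "wz": -0.67, "tx": 0, "ty": 0, "tz": -150, "fingers": 0.3},
    {"wx": 0, "wy": 0, "wz": -0.72, "tx": 0, "ty": 0, "tz": -150, "fingers": 0.3},
    {"wx": 0, "wy": 0, "wz": -0.72, "tx": 0, "ty": 0, "tz": -150, "fingers": 0.3},
    {"wx": 0, "wy": 0, "wz": -0.72, "tx": 0, "ty": 0, "tz": -150, "fingers": 0.3}
  ],
  "grip_force": 30
}}

```text
time_s: 16.48
ee_pos: [0.5237, 0.174, 0.2002]
ee_rot: [-2.221, -2.221, 0.0]
contact_force: [0.2, 1.0, -1.2]
finger_gap: 0.508
grasp_force: 30.8
```

Call:
{"fn": "servo_tool", "kwargs": {
  "steps": [
    {"wx": 0, "wy": 0, "wz": 0, "tx": -15, "ty": -2, "tz": 0, "fingers": 0.3},
    {"wx": 0, "wy": 0, "wz": 0, "tx": -50, "ty": -7, "tz": 0, "fingers": 0.3},
    {"wx": 0, "wy": 0, "wz": 0, "tx": -95, "ty": -14, "tz": 0, "fingers": 0.3},
    {"wx": 0, "wy": 0, "wz": 0, "tx": -150, "ty": -23, "tz": 0, "fingers": 0.3},
    {"wx": 0, "wy": 0, "wz": 0, "tx": -205, "ty": -31, "tz": 0, "fingers": 0.3},
    {"wx": 0, "wy": 0, "wz": 0, "tx": -260, "ty": -40, "tz": 0, "fingers": 0.3},
    {"wx": 0, "wy": 0, "wz": 0, "tx": -315, "ty": -48, "tz": 0, "fingers": 0.3},
    {"wx": 0, "wy": 0, "wz": 0, "tx": -370, "ty": -56, "tz": 0, "fingers": 0.3},
    {"wx": 0, "wy": 0, "wz": 0, "tx": -425, "ty": -65, "tz": 0, "fingers": 0.3},
    {"wx": 0, "wy": 0, "wz": 0, "tx": -475, "ty": -73, "tz": 0, "fingers": 0.3},
    {"wx": 0, "wy": 0, "wz": 0, "tx": -515, "ty": -79, "tz": 0, "fingers": 0.3},
    {"wx": 0, "wy": 0, "wz": 0, "tx": -536, "ty": -82, "tz": 0, "fingers": 0.3}
  ],
  "grip_force": 30
}}

```text
time_s: 17.98
ee_pos: [0.4413, -0.3644, 0.1998]
ee_rot: [-2.222, -2.22, 0.0]
contact_force: [-0.0, 0.7, -1.3]
finger_gap: 0.508
grasp_force: 30.8
```

Call:
{"fn": "servo_tool", "kwargs": {
  "steps": [
    {"wx": 0, "wy": 0, "wz": 0, "tx": 0, "ty": 0, "tz": 0, "fingers": 0.3},
    {"wx": 0, "wy": 0, "wz": 0, "tx": 0, "ty": 0, "tz": 0, "fingers": 0.3}
  ],
  "grip_force": 30
}}

```text
time_s: 18.23
ee_pos: [0.4425, -0.3613, 0.1999]
ee_rot: [-2.219, -2.223, -0.001]
contact_force: [-0.1, -0.2, -2.1]
finger_gap: 0.506
grasp_force: 30.8
```

Call:
{"fn": "servo_tool", "kwargs": {
  "steps": [
    {"wx": 0, "wy": 0, "wz": 0, "tx": 0, "ty": 0, "tz": 20, "fingers": 0.3},
    {"wx": 0, "wy": 0, "wz": 0, "tx": 0, "ty": 0, "tz": 55, "fingers": 0.3},
    {"wx": 0, "wy": 0, "wz": 0, "tx": 0, "ty": 0, "tz": 90, "fingers": 0.3},
    {"wx": 0, "wy": 0, "wz": 0, "tx": 0, "ty": 0, "tz": 118, "fingers": 0.3},
    {"wx": 0, "wy": 0, "wz": 0, "tx": 0, "ty": 0, "tz": 135, "fingers": 0.3},
    {"wx": 0, "wy": 0, "wz": 0, "tx": 0, "ty": 0, "tz": 144, "fingers": 0.3},
    {"wx": 0, "wy": 0, "wz": 0, "tx": 0, "ty": 0, "tz": 148, "fingers": 0.3},
    {"wx": 0, "wy": 0, "wz": 0, "tx": 0, "ty": 0, "tz": 149.3, "fingers": 0.3},
    {"wx": 0, "wy": 0, "wz": 0, "tx": 0, "ty": 0, "tz": 149.3, "fingers": 0.3},
    {"wx": 0, "wy": 0, "wz": 0, "tx": 0, "ty": 0, "tz": 149.3, "fingers": 0.3}
  ],
  "grip_force": 30
}}

```text
time_s: 19.48
ee_pos: [0.4428, -0.3623, 0.0511]
ee_rot: [2.22, 2.223, 0.0]
contact_force: [0.3, 0.2, -1.0]
finger_gap: 0.511
grasp_force: 30.9
```

Call:
{"fn": "servo_tool", "kwargs": {
  "steps": [
    {"wx": 0, "wy": 0, "wz": 0, "tx": 0, "ty": 0, "tz": 0, "fingers": 0.55},
    {"wx": 0, "wy": 0, "wz": 0, "tx": 0, "ty": 0, "tz": 0, "fingers": 0.65},
    {"wx": 0, "wy": 0, "wz": 0, "tx": 0, "ty": 0, "tz": 0, "fingers": 0.8},
    {"wx": 0, "wy": 0, "wz": 0, "tx": 0, "ty": 0, "tz": 0, "fingers": 1},
    {"wx": 0, "wy": 0, "wz": 0, "tx": 0, "ty": 0, "tz": 0, "fingers": 1},
    {"wx": 0, "wy": 0, "wz": 0, "tx": 0, "ty": 0, "tz": -15, "fingers": 1},
    {"wx": 0, "wy": 0, "wz": 0, "tx": 0, "ty": 0, "tz": -45, "fingers": 1},
    {"wx": 0, "wy": 0, "wz": 0, "tx": 0, "ty": 0, "tz": -90, "fingers": 1},
    {"wx": 0, "wy": 0, "wz": 0, "tx": 0, "ty": 0, "tz": -140, "fingers": 1},
    {"wx": 0, "wy": 0, "wz": 0, "tx": 0, "ty": 0, "tz": -180, "fingers": 1},
    {"wx": 0, "wy": 0, "wz": 0, "tx": 0, "ty": 0, "tz": -200, "fingers": 1},
    {"wx": 0, "wy": 0, "wz": 0, "tx": 0, "ty": 0, "tz": -200, "fingers": 1}
  ],
  "grip_force": 30
}}

```text
time_s: 20.98
ee_pos: [0.4433, -0.3627, 0.253]
ee_rot: [2.217, 2.221, 0.001]
contact_force: [-0.2, 0.2, -0.7]
finger_gap: 0.999
grasp_force: 0.0
```

Run:
```python
from h import *
save('wrist','w5.png',crop=(160,30,560,330),s=2)
```

```text
(no output)
```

View pics/w5.png

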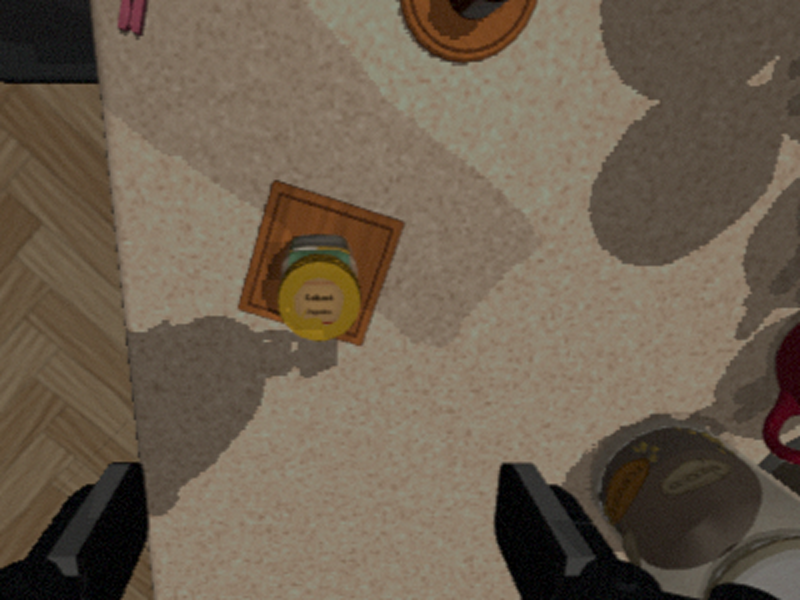

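The jar stands upright on the square coaster: cap at (319,300), coaster centre (321,265). I'll check the numbers, then return for the ramekin.

Run:
```python
from h import *
for n,x,y,z in [('cap',319,300,.108),('sq',320.5,265,.008)]:
    print(n,world('wrist',160+x/2,30+y/2,z).round(4))
```

```text
cap [ 0.4403 -0.3584  0.108 ]
sq [ 0.4411 -0.3596  0.008 ]
```

Call:
{"fn": "servo_tool", "kwargs": {
  "steps": [
    {"wx": 0, "wy": 0, "wz": 0, "tx": 30, "ty": 0, "tz": 0, "fingers": 1},
    {"wx": 0, "wy": 0, "wz": 0, "tx": 85, "ty": 0, "tz": 0, "fingers": 1},
    {"wx": 0, "wy": 0, "wz": 0, "tx": 145, "ty": -1, "tz": 0, "fingers": 1},
    {"wx": 0, "wy": 0, "wz": 0, "tx": 205, "ty": -1, "tz": 0, "fingers": 1},
    {"wx": 0, "wy": 0, "wz": 0, "tx": 265, "ty": -2, "tz": 0, "fingers": 1},
    {"wx": 0, "wy": 0, "wz": 0, "tx": 325, "ty": -2, "tz": 0, "fingers": 1},
    {"wx": 0, "wy": 0, "wz": 0, "tx": 385, "ty": -3, "tz": 0, "fingers": 1},
    {"wx": 0, "wy": 0, "wz": 0, "tx": 445, "ty": -3, "tz": 0, "fingers": 1},
    {"wx": 0, "wy": 0, "wz": 0, "tx": 505, "ty": -4, "tz": 0, "fingers": 1},
    {"wx": 0, "wy": 0, "wz": 0, "tx": 560, "ty": -4, "tz": 0, "fingers": 1},
    {"wx": 0, "wy": 0, "wz": 0, "tx": 610, "ty": -4, "tz": 0, "fingers": 1},
    {"wx": 0, "wy": 0, "wz": 0, "tx": 650, "ty": -4, "tz": 0, "fingers": 1}
  ],
  "grip_force": 30
}}

```text
time_s: 22.52
ee_pos: [0.4366, 0.2895, 0.2495]
ee_rot: [-2.218, -2.224, 0.003]
contact_force: [0.3, 0.0, -0.2]
finger_gap: 1.001
grasp_force: 0.0
```

Call:
{"fn": "servo_tool", "kwargs": {
  "steps": [
    {"wx": 0, "wy": 0, "wz": 0, "tx": 35, "ty": 0, "tz": 0, "fingers": 1},
    {"wx": 0, "wy": 0, "wz": 0, "tx": 54, "ty": 0, "tz": 0, "fingers": 1},
    {"wx": 0, "wy": 0, "wz": 0, "tx": 54, "ty": 0, "tz": 0, "fingers": 1},
    {"wx": 0, "wy": 0, "wz": 0, "tx": 54, "ty": 0, "tz": 0, "fingers": 1},
    {"wx": 0, "wy": 0, "wz": 0, "tx": 54, "ty": 0, "tz": 0, "fingers": 1}
  ],
  "grip_force": 30
}}

```text
time_s: 23.15
ee_pos: [0.4377, 0.3408, 0.2511]
ee_rot: [-2.221, -2.222, -0.0]
contact_force: [-0.1, 0.0, -0.6]
finger_gap: 0.998
grasp_force: 0.0
```

The jar is within 2 mm of centre. Next I regrip the ramekin.

Call:
{"fn": "servo_tool", "kwargs": {
  "steps": [
    {"wx": 0, "wy": 0, "wz": 0, "tx": 0, "ty": 0, "tz": 40, "fingers": 1},
    {"wx": 0, "wy": 0, "wz": 0, "tx": 0.5, "ty": 0, "tz": 85, "fingers": 1},
    {"wx": 0, "wy": 0, "wz": 0, "tx": 1, "ty": 0, "tz": 130, "fingers": 1},
    {"wx": 0, "wy": 0, "wz": 0, "tx": 1, "ty": 1, "tz": 170, "fingers": 1},
    {"wx": 0, "wy": 0, "wz": 0, "tx": 1, "ty": 1, "tz": 195, "fingers": 1},
    {"wx": 0, "wy": 0, "wz": 0, "tx": 1, "ty": 1, "tz": 212, "fingers": 1},
    {"wx": 0, "wy": 0, "wz": 0, "tx": 1, "ty": 1, "tz": 223, "fingers": 1},
    {"wx": 0, "wy": 0, "wz": 0, "tx": 1, "ty": 1, "tz": 229, "fingers": 1},
    {"wx": 0, "wy": 0, "wz": 0, "tx": 1, "ty": 1, "tz": 229, "fingers": 1},
    {"wx": 0, "wy": 0, "wz": 0, "tx": 1, "ty": 1, "tz": 229, "fingers": 0.85},
    {"wx": 0, "wy": 0, "wz": 0, "tx": 1, "ty": 1, "tz": 229, "fingers": 0.8},
    {"wx": 0, "wy": 0, "wz": 0, "tx": 1, "ty": 1, "tz": 229, "fingers": 0.7}
  ],
  "grip_force": 30
}}

```text
time_s: 24.65
ee_pos: [0.4385, 0.3433, 0.023]
ee_rot: [-2.219, -2.223, -0.002]
contact_force: [-3.3, -0.4, 8.0]
finger_gap: 0.753
grasp_force: 31.2
```

Call:
{"fn": "servo_tool", "kwargs": {
  "steps": [
    {"wx": 0, "wy": 0, "wz": 0, "tx": 0, "ty": 0, "tz": 0, "fingers": 0.6},
    {"wx": 0, "wy": 0, "wz": 0, "tx": 0, "ty": 0, "tz": 0, "fingers": 0.5},
    {"wx": 0, "wy": 0, "wz": 0, "tx": 0, "ty": 0, "tz": 0, "fingers": 0.5},
    {"wx": 0, "wy": 0, "wz": 0, "tx": 0, "ty": 0, "tz": 0, "fingers": 0.5}
  ],
  "grip_force": 30
}}

```text
time_s: 25.15
ee_pos: [0.4385, 0.3433, 0.023]
ee_rot: [-2.219, -2.223, -0.002]
contact_force: [-3.1, -0.9, 8.3]
finger_gap: 0.757
grasp_force: 31.2
```

Call:
{"fn": "servo_tool", "kwargs": {
  "steps": [
    {"wx": 0, "wy": 0, "wz": 0, "tx": 0, "ty": 0, "tz": -10, "fingers": 0.5},
    {"wx": 0, "wy": 0, "wz": 0, "tx": 0, "ty": 0, "tz": -35, "fingers": 0.5},
    {"wx": 0, "wy": 0, "wz": 0, "tx": 0, "ty": 0, "tz": -70, "fingers": 0.5},
    {"wx": 0, "wy": 0, "wz": 0, "tx": -10, "ty": 5, "tz": -95, "fingers": 0.5},
    {"wx": 0, "wy": 0, "wz": 0, "tx": -40, "ty": 19, "tz": -110, "fingers": 0.5},
    {"wx": 0, "wy": 0, "wz": 0, "tx": -80, "ty": 39, "tz": -110, "fingers": 0.5},
    {"wx": 0, "wy": 0, "wz": 0, "tx": -120, "ty": 58, "tz": -110, "fingers": 0.5},
    {"wx": 0, "wy": 0, "wz": 0, "tx": -150, "ty": 73, "tz": -110, "fingers": 0.5},
    {"wx": 0, "wy": 0, "wz": 0, "tx": -168, "ty": 82, "tz": -105, "fingers": 0.5},
    {"wx": 0, "wy": 0, "wz": 0, "tx": -168, "ty": 82, "tz": -80, "fingers": 0.5},
    {"wx": 0, "wy": 0, "wz": 0, "tx": -168, "ty": 82, "tz": -50, "fingers": 0.5},
    {"wx": 0, "wy": 0, "wz": 0, "tx": -168, "ty": 82, "tz": -30, "fingers": 0.5}
  ],
  "grip_force": 30
}}

```text
time_s: 26.65
ee_pos: [0.52, 0.1751, 0.0504]
ee_rot: [-2.218, -2.223, 0.002]
contact_force: [0.1, -0.3, -1.6]
finger_gap: 0.757
grasp_force: 33.8
```

Call:
{"fn": "servo_tool", "kwargs": {
  "steps": [
    {"wx": 0, "wy": 0, "wz": 0, "tx": 0, "ty": 0, "tz": 10, "fingers": 0.5},
    {"wx": 0, "wy": 0, "wz": 0, "tx": 0, "ty": 0, "tz": 20, "fingers": 0.5},
    {"wx": 0, "wy": 0, "wz": 0, "tx": 0, "ty": 0, "tz": 26, "fingers": 0.5},
    {"wx": 0, "wy": 0, "wz": 0, "tx": 0, "ty": 0, "tz": 28, "fingers": 0.5},
    {"wx": 0, "wy": 0, "wz": 0, "tx": 0, "ty": 0, "tz": 29.3, "fingers": 0.5},
    {"wx": 0, "wy": 0, "wz": 0, "tx": 0, "ty": 0, "tz": 29.3, "fingers": 0.5},
    {"wx": 0, "wy": 0, "wz": 0, "tx": 0, "ty": 0, "tz": 29.3, "fingers": 0.5}
  ],
  "grip_force": 30
}}

```text
time_s: 27.52
ee_pos: [0.5209, 0.1751, 0.0231]
ee_rot: [-2.219, -2.223, -0.001]
contact_force: [-1.9, -0.1, 5.0]
finger_gap: 0.755
grasp_force: 34.3
```

Call:
{"fn": "servo_tool", "kwargs": {
  "steps": [
    {"wx": 0, "wy": 0, "wz": 0, "tx": 0, "ty": 0, "tz": 0, "fingers": 0.78},
    {"wx": 0, "wy": 0, "wz": 0, "tx": 0, "ty": 0, "tz": 0, "fingers": 0.85},
    {"wx": 0, "wy": 0, "wz": 0, "tx": 0, "ty": 0, "tz": 0, "fingers": 1},
    {"wx": 0, "wy": 0, "wz": 0, "tx": 0, "ty": 0, "tz": 0, "fingers": 1},
    {"wx": 0, "wy": 0, "wz": 0, "tx": 0, "ty": 0, "tz": -15, "fingers": 1},
    {"wx": 0, "wy": 0, "wz": 0, "tx": 0, "ty": 0, "tz": -45, "fingers": 1},
    {"wx": 0, "wy": 0, "wz": 0, "tx": 0, "ty": 0, "tz": -95, "fingers": 1},
    {"wx": 0, "wy": 0, "wz": 0, "tx": 0, "ty": 0, "tz": -150, "fingers": 1},
    {"wx": 0, "wy": 0, "wz": 0, "tx": -20, "ty": 0, "tz": -200, "fingers": 1},
    {"wx": 0, "wy": 0, "wz": 0, "tx": -65, "ty": 2, "tz": -240, "fingers": 1},
    {"wx": 0, "wy": 0, "wz": 0, "tx": -120, "ty": 4, "tz": -250, "fingers": 1},
    {"wx": 0, "wy": 0, "wz": 0, "tx": -170, "ty": 5, "tz": -250, "fingers": 1}
  ],
  "grip_force": 30
}}

```text
time_s: 29.02
ee_pos: [0.5264, 0.0034, 0.2749]
ee_rot: [2.218, 2.222, 0.004]
contact_force: [-0.7, 0.4, -1.2]
finger_gap: 1.003
grasp_force: 0.0
```

Call:
{"fn": "servo_tool", "kwargs": {
  "steps": [
    {"wx": 0, "wy": 0, "wz": 0, "tx": -50, "ty": 1, "tz": 0, "fingers": 1},
    {"wx": 0, "wy": 0, "wz": 0, "tx": -110, "ty": 3, "tz": 0, "fingers": 1},
    {"wx": 0, "wy": 0, "wz": 0, "tx": -160, "ty": 4, "tz": 0, "fingers": 1},
    {"wx": 0, "wy": 0, "wz": 0, "tx": -190, "ty": 5, "tz": 0, "fingers": 1},
    {"wx": 0, "wy": 0, "wz": 0, "tx": -197, "ty": 5, "tz": 0, "fingers": 1},
    {"wx": 0, "wy": 0, "wz": 0, "tx": -197, "ty": 5, "tz": 0, "fingers": 1},
    {"wx": 0, "wy": 0, "wz": 0, "tx": -197, "ty": 5, "tz": 0, "fingers": 1}
  ],
  "grip_force": 30
}}

```text
time_s: 29.9
ee_pos: [0.5314, -0.1909, 0.2728]
ee_rot: [-2.218, -2.224, -0.001]
contact_force: [-1.0, 0.1, 0.2]
finger_gap: 1.001
grasp_force: 0.0
```

Run:
```python
from h import *
save('wrist','w6.png',crop=(160,30,560,330),s=2)
```

```text
(no output)
```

View pics/w6.png

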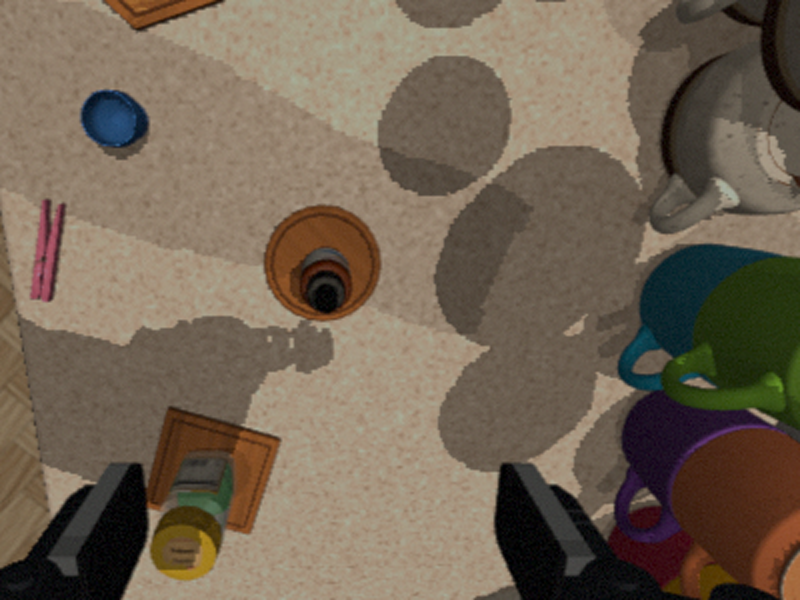

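The dropper stands on the small round coaster, centred at (322,262). The teat tip is at (326,292), the brown shoulder at about (326,274), and nothing is close by.

Run:
```python
from h import *
for n,x,y,z in [('teat',326,292,.108),('shoulder',326,276,.078),('small',322.5,263,.008)]:
    print(n,world('wrist',160+x/2,30+y/2,z).round(4))
```

```text
teat [ 0.5326 -0.1877  0.108 ]
shoulder [ 0.5328 -0.1851  0.078 ]
small [ 0.5309 -0.1907  0.008 ]
```

Call:
{"fn": "servo_tool", "kwargs": {
  "steps": [
    {"wx": 0, "wy": 0, "wz": 0, "tx": 1, "ty": 1, "tz": 40, "fingers": 1},
    {"wx": 0, "wy": 0, "wz": 0, "tx": 2, "ty": 1, "tz": 85, "fingers": 1},
    {"wx": 0, "wy": 0, "wz": 0, "tx": 2, "ty": 1, "tz": 130, "fingers": 1},
    {"wx": 0, "wy": 0, "wz": 0, "tx": 2, "ty": 1, "tz": 170, "fingers": 1},
    {"wx": 0, "wy": 0, "wz": 0, "tx": 2, "ty": 1, "tz": 198, "fingers": 1},
    {"wx": 0, "wy": 0, "wz": 0, "tx": 2, "ty": 1, "tz": 215, "fingers": 1},
    {"wx": 0, "wy": 0, "wz": 0, "tx": 2, "ty": 1, "tz": 224, "fingers": 1},
    {"wx": 0, "wy": 0, "wz": 0, "tx": 2, "ty": 1, "tz": 226, "fingers": 0.9},
    {"wx": 0, "wy": 0, "wz": 0, "tx": 2, "ty": 1, "tz": 226, "fingers": 0.75},
    {"wx": 0, "wy": 0, "wz": 0, "tx": 2, "ty": 1, "tz": 226, "fingers": 0.6},
    {"wx": 0, "wy": 0, "wz": 0, "tx": 2, "ty": 1, "tz": 226, "fingers": 0.52},
    {"wx": 0, "wy": 0, "wz": 0, "tx": 2, "ty": 1, "tz": 226, "fingers": 0.47}
  ],
  "grip_force": 25
}}

```text
time_s: 31.45
ee_pos: [0.5324, -0.19, 0.0466]
ee_rot: [-2.22, -2.223, -0.0]
contact_force: [0.2, -0.0, 0.0]
finger_gap: 0.47
grasp_force: 0.0
```

Call:
{"fn": "servo_tool", "kwargs": {
  "steps": [
    {"wx": 0, "wy": 0, "wz": 0, "tx": 0, "ty": 0, "tz": 0, "fingers": 0.43},
    {"wx": 0, "wy": 0, "wz": 0, "tx": 0, "ty": 0, "tz": 0, "fingers": 0.39},
    {"wx": 0, "wy": 0, "wz": 0, "tx": 0, "ty": 0, "tz": 0, "fingers": 0.35},
    {"wx": 0, "wy": 0, "wz": 0, "tx": 0, "ty": 0, "tz": 0, "fingers": 0.25},
    {"wx": 0, "wy": 0, "wz": 0, "tx": 0, "ty": 0, "tz": 0, "fingers": 0.2},
    {"wx": 0, "wy": 0, "wz": 0, "tx": 0, "ty": 0, "tz": 0, "fingers": 0.2}
  ],
  "grip_force": 25
}}

```text
time_s: 32.2
ee_pos: [0.5325, -0.19, 0.0465]
ee_rot: [-2.22, -2.223, -0.001]
contact_force: [0.3, 0.1, 1.6]
finger_gap: 0.272
grasp_force: 22.0
```

Gap 0.27 is 23 mm, but the body should be 32 mm. I'll look before lifting.

Run:
```python
from h import *
s=r.get_state(); print(s['finger_gap'],s['grasp_force'],s['ee_pos'])
a=r.camera('scene')[110:230,250:410,::-1]; b=r.camera('wrist')[100:400,160:480,::-1]
a=cv2.resize(a,(400,300),interpolation=cv2.INTER_CUBIC); b=cv2.resize(b,(320,300))
cv2.imwrite('pics/s7.png',np.hstack([a,b]))
```

```text
0.2717484857735434 21.951339688093867 [ 0.53253252 -0.18997803  0.04652303]
```

View pics/s7.png

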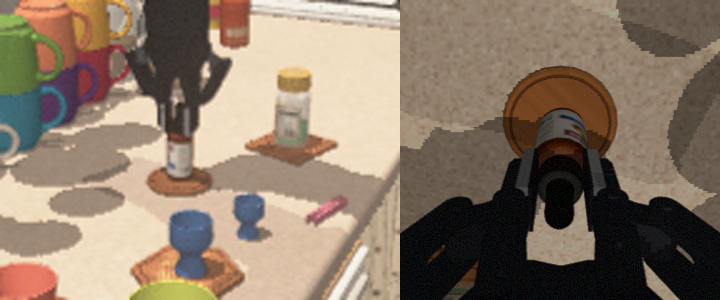

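The bottle is upright between the fingers. I'll project the model to see where the pads sit relative to it.

Run:
```python
from h import *
s=r.get_state(); p=r.camera_params('wrist'); T=np.array(p['tool_from_camera']); Rt=R.from_rotvec(s['ee_rot']).as_matrix()
def px(P):
    t=Rt.T@(np.array(P)-s['ee_pos']); c=T[:3,:3].T@(t-T[:3,3]); return (c[:2]/c[2]*p['fx']+[p['cx'],p['cy']]-[160-400,100]).round(0)
print('coaster',px([.5305,-.192,.008]))
for z in (.008,.07,.078,.085,.11): print(z,px([.5325,-.19,z]),px([.5325-.016,-.19,z]), px([.5325+.016,-.19,z]))
for g in (.0115,.016): print('pad tip/grasp',px([.5325-g,-.19,.0465]),px([.5325-g,-.179,.0465]),px([.5325-g,-.179,.065]))
```

```text
coaster [560. 124.]
0.008 [563. 122.] [540. 122.] [585. 122.]
0.07 [564. 166.] [533. 166.] [594. 166.]
0.078 [564. 174.] [532. 174.] [596. 174.]
0.085 [564. 182.] [531. 182.] [597. 182.]
0.11 [565. 217.] [525. 217.] [605. 217.]
pad tip/grasp [544. 146.] [544. 129.] [542. 143.]
pad tip/grasp [536. 146.] [536. 129.] [533. 143.]
```

```bash
python3 - <<'E'
from h import *
p=r.camera_params('wrist'); T=np.array(p['tool_from_camera'])
def raw(t): c=T[:3,:3].T@(np.array(t)-T[:3,3]); return (c[:2]/c[2]*p['fx']+[p['cx'],p['cy']]).round(0)
print('seen open: inner tip u~409 v~262; seen now: raw tips u~290..297,v~250')
for b in (0,.013,.02,.03,.04): print(b,'open',raw([.011,.0425,-b]),raw([.0,.0425,-b]),'now',raw([.011,-.0116,-b]),raw([.011,-.016,-b]))
E
python3 - <<'E'
import cv2
im=cv2.imread('pics/s7.png')[60:300,480:640]
cv2.imwrite('pics/s7b.png',cv2.resize(im,None,fx=2.5,fy=2.5,interpolation=cv2.INTER_CUBIC))
E
```

```text
seen open: inner tip u~409 v~262; seen now: raw tips u~290..297,v~250
0 open [396. 229.] [394. 246.] now [304. 229.] [296. 229.]
0.013 open [401. 238.] [400. 256.] now [302. 238.] [294. 238.]
0.02 open [405. 244.] [403. 263.] now [302. 244.] [293. 244.]
0.03 open [410. 253.] [408. 273.] now [300. 253.] [292. 253.]
0.04 open [416. 264.] [414. 284.] now [299. 264.] [290. 264.]
```

View pics/s7b.png

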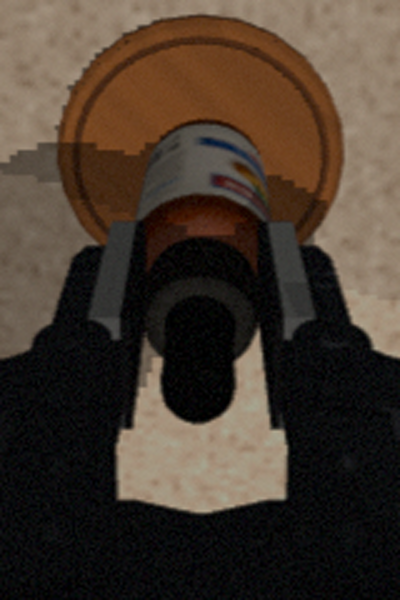

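The pads are on the collar/shoulder, just above the body. I'll open, go 6 mm lower and regrip; nominally the gripper body still clears the teat.

Call:
{"fn": "servo_tool", "kwargs": {
  "steps": [
    {"wx": 0, "wy": 0, "wz": 0, "tx": 0, "ty": 0, "tz": 0, "fingers": 0.4},
    {"wx": 0, "wy": 0, "wz": 0, "tx": 0, "ty": 0, "tz": 0, "fingers": 0.6},
    {"wx": 0, "wy": 0, "wz": 0, "tx": 0, "ty": 0, "tz": 0, "fingers": 0.6},
    {"wx": 0, "wy": 0, "wz": 0, "tx": 0, "ty": 0, "tz": 0, "fingers": 0.6},
    {"wx": 0, "wy": 0, "wz": 0, "tx": 0, "ty": 0, "tz": 3, "fingers": 0.6},
    {"wx": 0, "wy": 0, "wz": 0, "tx": 0, "ty": 0, "tz": 6, "fingers": 0.6},
    {"wx": 0, "wy": 0, "wz": 0, "tx": 0, "ty": 0, "tz": 6, "fingers": 0.6},
    {"wx": 0, "wy": 0, "wz": 0, "tx": 0, "ty": 0, "tz": 6, "fingers": 0.5},
    {"wx": 0, "wy": 0, "wz": 0, "tx": 0, "ty": 0, "tz": 6, "fingers": 0.45}
  ],
  "grip_force": 25
}}

```text
time_s: 33.42
ee_pos: [0.5324, -0.1899, 0.0405]
ee_rot: [-2.219, -2.223, -0.0]
contact_force: [-0.6, -0.5, -0.1]
finger_gap: 0.449
grasp_force: 0.0
```

Call:
{"fn": "servo_tool", "kwargs": {
  "steps": [
    {"wx": 0, "wy": 0, "wz": 0, "tx": 0, "ty": 0, "tz": 0, "fingers": 0.42},
    {"wx": 0, "wy": 0, "wz": 0, "tx": 0, "ty": 0, "tz": 0, "fingers": 0.38},
    {"wx": 0, "wy": 0, "wz": 0, "tx": 0, "ty": 0, "tz": 0, "fingers": 0.35},
    {"wx": 0, "wy": 0, "wz": 0, "tx": 0, "ty": 0, "tz": 0, "fingers": 0.31},
    {"wx": 0, "wy": 0, "wz": 0, "tx": 0, "ty": 0, "tz": 0, "fingers": 0.31}
  ],
  "grip_force": 25
}}

```text
time_s: 34.05
ee_pos: [0.5326, -0.19, 0.0407]
ee_rot: [2.22, 2.223, 0.001]
contact_force: [-0.1, 0.9, 3.9]
finger_gap: 0.345
grasp_force: 24.6
```

Gap 0.345 fits the body, given the gap reading's trend (44 mm read 0.507). Lift gently.

Call:
{"fn": "servo_tool", "kwargs": {
  "steps": [
    {"wx": 0, "wy": 0, "wz": 0, "tx": 0, "ty": 0, "tz": 0, "fingers": 0.2},
    {"wx": 0, "wy": 0, "wz": 0, "tx": 0, "ty": 0, "tz": 0, "fingers": 0.2},
    {"wx": 0, "wy": 0, "wz": 0, "tx": 0, "ty": 0, "tz": -5, "fingers": 0.2},
    {"wx": 0, "wy": 0, "wz": 0, "tx": 0, "ty": 0, "tz": -15, "fingers": 0.2},
    {"wx": 0, "wy": 0, "wz": 0, "tx": 0, "ty": 0, "tz": -40, "fingers": 0.2},
    {"wx": 0, "wy": 0, "wz": 0, "tx": 0, "ty": 0, "tz": -80, "fingers": 0.2},
    {"wx": 0, "wy": 0, "wz": 0, "tx": 0, "ty": 0, "tz": -120, "fingers": 0.2},
    {"wx": 0, "wy": 0, "wz": 0, "tx": 0, "ty": 0, "tz": -150, "fingers": 0.2},
    {"wx": 0, "wy": 0, "wz": 0, "tx": 0, "ty": 0, "tz": -160, "fingers": 0.2},
    {"wx": 0, "wy": 0, "wz": 0, "tx": 0, "ty": 0, "tz": -160, "fingers": 0.2}
  ],
  "grip_force": 30
}}

```text
time_s: 35.3
ee_pos: [0.5323, -0.19, 0.2003]
ee_rot: [-2.219, -2.223, -0.0]
contact_force: [-0.4, -0.1, -0.5]
finger_gap: 0.334
grasp_force: 29.7
```

Held. Carry it to the mat.

Call:
{"fn": "servo_tool", "kwargs": {
  "steps": [
    {"wx": 0, "wy": 0, "wz": 0, "tx": 15, "ty": -3, "tz": 0, "fingers": 0.2},
    {"wx": 0, "wy": 0, "wz": 0, "tx": 45, "ty": -8, "tz": 0, "fingers": 0.2},
    {"wx": 0, "wy": 0, "wz": 0, "tx": 90, "ty": -16, "tz": 0, "fingers": 0.2},
    {"wx": 0, "wy": 0, "wz": 0, "tx": 145, "ty": -25, "tz": 0, "fingers": 0.2},
    {"wx": 0, "wy": 0, "wz": 0, "tx": 200, "ty": -35, "tz": 0, "fingers": 0.2},
    {"wx": 0, "wy": 0, "wz": 0, "tx": 255, "ty": -45, "tz": 0, "fingers": 0.2},
    {"wx": 0, "wy": 0, "wz": 0, "tx": 310, "ty": -54, "tz": 0, "fingers": 0.2},
    {"wx": 0, "wy": 0, "wz": 0, "tx": 365, "ty": -64, "tz": 0, "fingers": 0.2},
    {"wx": 0, "wy": 0, "wz": 0, "tx": 420, "ty": -73, "tz": 0, "fingers": 0.2},
    {"wx": 0, "wy": 0, "wz": 0, "tx": 470, "ty": -82, "tz": 0, "fingers": 0.2},
    {"wx": 0, "wy": 0, "wz": 0, "tx": 510, "ty": -90, "tz": 0, "fingers": 0.2},
    {"wx": 0, "wy": 0, "wz": 0, "tx": 532, "ty": -93, "tz": 0, "fingers": 0.2}
  ],
  "grip_force": 30
}}

```text
time_s: 36.8
ee_pos: [0.4366, 0.3436, 0.1993]
ee_rot: [-2.216, -2.225, 0.003]
contact_force: [0.8, -0.9, -1.7]
finger_gap: 0.335
grasp_force: 29.7
```

Call:
{"fn": "servo_tool", "kwargs": {
  "steps": [
    {"wx": 0, "wy": 0, "wz": 0, "tx": 0, "ty": 0, "tz": 0, "fingers": 0.2},
    {"wx": 0, "wy": 0, "wz": 0, "tx": 0, "ty": 0, "tz": 20, "fingers": 0.2},
    {"wx": 0, "wy": 0, "wz": 0, "tx": 0, "ty": 0, "tz": 55, "fingers": 0.2},
    {"wx": 0, "wy": 0, "wz": 0, "tx": 0, "ty": 0, "tz": 95, "fingers": 0.2},
    {"wx": 0, "wy": 0, "wz": 0, "tx": 0, "ty": 0, "tz": 125, "fingers": 0.2},
    {"wx": 0, "wy": 0, "wz": 0, "tx": 0, "ty": 0, "tz": 145, "fingers": 0.2},
    {"wx": 0, "wy": 0, "wz": 0, "tx": 0, "ty": 0, "tz": 154, "fingers": 0.2},
    {"wx": 0, "wy": 0, "wz": 0, "tx": 0, "ty": 0, "tz": 157.5, "fingers": 0.2},
    {"wx": 0, "wy": 0, "wz": 0, "tx": 0, "ty": 0, "tz": 159, "fingers": 0.2},
    {"wx": 0, "wy": 0, "wz": 0, "tx": 0, "ty": 0, "tz": 159, "fingers": 0.2},
    {"wx": 0, "wy": 0, "wz": 0, "tx": 0, "ty": 0, "tz": 159, "fingers": 0.2}
  ],
  "grip_force": 30
}}

```text
time_s: 38.17
ee_pos: [0.4387, 0.3421, 0.0421]
ee_rot: [-2.219, -2.223, -0.001]
contact_force: [-0.6, 0.9, -0.1]
finger_gap: 0.338
grasp_force: 29.8
```

Call:
{"fn": "servo_tool", "kwargs": {
  "steps": [
    {"wx": 0, "wy": 0, "wz": 0, "tx": 0, "ty": 0, "tz": 1, "fingers": 0.2},
    {"wx": 0, "wy": 0, "wz": 0, "tx": 0, "ty": 0, "tz": 1, "fingers": 0.2},
    {"wx": 0, "wy": 0, "wz": 0, "tx": 0, "ty": 0, "tz": 1, "fingers": 0.38},
    {"wx": 0, "wy": 0, "wz": 0, "tx": 0, "ty": 0, "tz": 1, "fingers": 0.45},
    {"wx": 0, "wy": 0, "wz": 0, "tx": 0, "ty": 0, "tz": 1, "fingers": 0.6},
    {"wx": 0, "wy": 0, "wz": 0, "tx": 0, "ty": 0, "tz": 1, "fingers": 0.8},
    {"wx": 0, "wy": 0, "wz": 0, "tx": 0, "ty": 0, "tz": -10, "fingers": 1},
    {"wx": 0, "wy": 0, "wz": 0, "tx": 0, "ty": 0, "tz": -35, "fingers": 1},
    {"wx": 0, "wy": 0, "wz": 0, "tx": 0, "ty": 0, "tz": -80, "fingers": 1},
    {"wx": 0, "wy": 0, "wz": 0, "tx": 0, "ty": 0, "tz": -130, "fingers": 1},
    {"wx": 0, "wy": 0, "wz": 0, "tx": 0, "ty": 0, "tz": -180, "fingers": 1},
    {"wx": 0, "wy": 0, "wz": 0, "tx": 0, "ty": 0, "tz": -200, "fingers": 1}
  ],
  "grip_force": 30
}}

```text
time_s: 39.67
ee_pos: [0.4392, 0.3424, 0.2458]
ee_rot: [2.22, 2.223, 0.008]
contact_force: [0.4, 0.2, -0.1]
finger_gap: 0.998
grasp_force: 0.0
```

Call:
{"fn": "servo_tool", "kwargs": {
  "steps": [
    {"wx": 0, "wy": 0, "wz": 0, "tx": -30, "ty": -1, "tz": 0, "fingers": 1},
    {"wx": 0, "wy": 0, "wz": 0, "tx": -85, "ty": -4, "tz": 0, "fingers": 1},
    {"wx": 0, "wy": 0, "wz": 0, "tx": -145, "ty": -8, "tz": 0, "fingers": 1},
    {"wx": 0, "wy": 0, "wz": 0, "tx": -205, "ty": -11, "tz": 0, "fingers": 1},
    {"wx": 0, "wy": 0, "wz": 0, "tx": -260, "ty": -14, "tz": 0, "fingers": 1},
    {"wx": 0, "wy": 0, "wz": 0, "tx": -300, "ty": -16, "tz": 0, "fingers": 1},
    {"wx": 0, "wy": 0, "wz": 0, "tx": -324, "ty": -17, "tz": 0, "fingers": 1},
    {"wx": 0, "wy": 0, "wz": 0, "tx": -324, "ty": -17, "tz": 0, "fingers": 1},
    {"wx": 0, "wy": 0, "wz": 0, "tx": -324, "ty": -17, "tz": 0, "fingers": 1},
    {"wx": 0, "wy": 0, "wz": 0, "tx": -324, "ty": -17, "tz": 0, "fingers": 1}
  ],
  "grip_force": 30
}}

```text
time_s: 40.92
ee_pos: [0.4221, 0.0186, 0.2417]
ee_rot: [-2.218, -2.224, -0.0]
contact_force: [0.1, -0.3, -0.0]
finger_gap: 1.0
grasp_force: 0.0
```

Run:
```python
from h import *
a=r.camera('wrist')[:,:,::-1][0:330,130:510]; b=r.camera('scene')[:,:,::-1][130:350,160:440]
b=cv2.resize(b,(420,330),interpolation=cv2.INTER_CUBIC)
cv2.imwrite('pics/s8.png',np.hstack([a,b]))
```

```text
(no output)
```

View pics/s8.png

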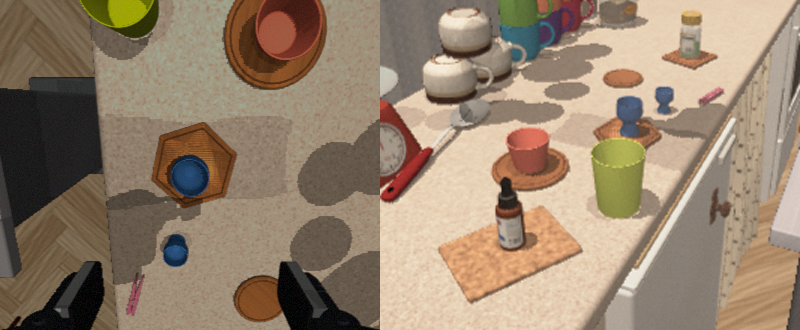

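The dropper stands upright on the mat, the ramekin on the large coaster and the jar on the square one. The egg cup rim is at raw (320,176), with the hex centre at about (325,163).

Run:
```python
from h import *
for n,u,v,z in [('egg',319.5,176,.068),('hex',324.5,162.5,.008),('small',389.5,298,.008),('decoy',305,251,.04)]: print(n,world('wrist',u,v,z).round(4))
```

```text
egg [0.4193 0.0196 0.068 ]
hex [0.4257 0.0234 0.008 ]
small [ 0.5272 -0.187   0.008 ]
decoy [ 0.4    -0.0901  0.04  ]
```

Call:
{"fn": "servo_tool", "kwargs": {
  "steps": [
    {"wx": 0, "wy": 0, "wz": 0, "tx": 0, "ty": -1, "tz": 40, "fingers": 1},
    {"wx": 0, "wy": 0, "wz": 0, "tx": 0, "ty": -2, "tz": 85, "fingers": 1},
    {"wx": 0, "wy": 0, "wz": 0, "tx": 0, "ty": -2, "tz": 130, "fingers": 1},
    {"wx": 0, "wy": 0, "wz": 0, "tx": 0, "ty": -2, "tz": 165, "fingers": 1},
    {"wx": 0, "wy": 0, "wz": 0, "tx": 0, "ty": -2, "tz": 190, "fingers": 1},
    {"wx": 0, "wy": 0, "wz": 0, "tx": 0, "ty": -2, "tz": 205, "fingers": 1},
    {"wx": 0, "wy": 0, "wz": 0, "tx": 0, "ty": -2, "tz": 213, "fingers": 1},
    {"wx": 0, "wy": 0, "wz": 0, "tx": 0, "ty": -2, "tz": 216, "fingers": 1},
    {"wx": 0, "wy": 0, "wz": 0, "tx": 0, "ty": -2, "tz": 216, "fingers": 0.85},
    {"wx": 0, "wy": 0, "wz": 0, "tx": 0, "ty": -2, "tz": 216, "fingers": 0.7},
    {"wx": 0, "wy": 0, "wz": 0, "tx": 0, "ty": -2, "tz": 216, "fingers": 0.63},
    {"wx": 0, "wy": 0, "wz": 0, "tx": 0, "ty": -2, "tz": 216, "fingers": 0.6}
  ],
  "grip_force": 25
}}

```text
time_s: 42.52
ee_pos: [0.4202, 0.0179, 0.0257]
ee_rot: [-2.22, -2.223, -0.001]
contact_force: [0.4, 0.8, 1.5]
finger_gap: 0.599
grasp_force: 0.0
```

Call:
{"fn": "servo_tool", "kwargs": {
  "steps": [
    {"wx": 0, "wy": 0, "wz": 0, "tx": 0, "ty": 0, "tz": 0, "fingers": 0.57},
    {"wx": 0, "wy": 0, "wz": 0, "tx": 0, "ty": 0, "tz": 0, "fingers": 0.54},
    {"wx": 0, "wy": 0, "wz": 0, "tx": 0, "ty": 0, "tz": 0, "fingers": 0.51},
    {"wx": 0, "wy": 0, "wz": 0, "tx": 0, "ty": 0, "tz": 0, "fingers": 0.45},
    {"wx": 0, "wy": 0, "wz": 0, "tx": 0, "ty": 0, "tz": 0, "fingers": 0.4},
    {"wx": 0, "wy": 0, "wz": 0, "tx": 0, "ty": 0, "tz": 0, "fingers": 0.4}
  ],
  "grip_force": 25
}}

```text
time_s: 43.28
ee_pos: [0.42, 0.0179, 0.0257]
ee_rot: [-2.219, -2.223, -0.0]
contact_force: [-1.5, 0.3, 5.1]
finger_gap: 0.51
grasp_force: 24.5
```

Call:
{"fn": "servo_tool", "kwargs": {
  "steps": [
    {"wx": 0, "wy": 0, "wz": 0, "tx": 0, "ty": 0, "tz": -5, "fingers": 0.4},
    {"wx": 0, "wy": 0, "wz": 0, "tx": 0, "ty": 0, "tz": -20, "fingers": 0.4},
    {"wx": 0, "wy": 0, "wz": 0, "tx": 0, "ty": 0, "tz": -50, "fingers": 0.4},
    {"wx": 0, "wy": 0, "wz": 0, "tx": -5, "ty": 3, "tz": -85, "fingers": 0.4},
    {"wx": 0, "wy": 0, "wz": 0, "tx": -30, "ty": 16, "tz": -110, "fingers": 0.4},
    {"wx": 0, "wy": 0, "wz": 0, "tx": -70, "ty": 37, "tz": -115, "fingers": 0.4},
    {"wx": 0, "wy": 0, "wz": 0, "tx": -115, "ty": 60, "tz": -115, "fingers": 0.4},
    {"wx": 0, "wy": 0, "wz": 0, "tx": -160, "ty": 84, "tz": -115, "fingers": 0.4},
    {"wx": 0, "wy": 0, "wz": 0, "tx": -195, "ty": 102, "tz": -115, "fingers": 0.4},
    {"wx": 0, "wy": 0, "wz": 0, "tx": -209, "ty": 110, "tz": -115, "fingers": 0.4},
    {"wx": 0, "wy": 0, "wz": 0, "tx": -209, "ty": 110, "tz": -115, "fingers": 0.4},
    {"wx": 0, "wy": 0, "wz": 0, "tx": -209, "ty": 110, "tz": -95, "fingers": 0.4}
  ],
  "grip_force": 25
}}

```text
time_s: 44.78
ee_pos: [0.5306, -0.1901, 0.1213]
ee_rot: [2.218, 2.223, 0.002]
contact_force: [0.5, -1.0, 0.1]
finger_gap: 0.51
grasp_force: 25.5
```

Call:
{"fn": "servo_tool", "kwargs": {
  "steps": [
    {"wx": 0, "wy": 0, "wz": 0, "tx": 0, "ty": 0, "tz": 30, "fingers": 0.4},
    {"wx": 0, "wy": 0, "wz": 0, "tx": 0, "ty": 0, "tz": 60, "fingers": 0.4},
    {"wx": 0, "wy": 0, "wz": 0, "tx": 0, "ty": 0, "tz": 80, "fingers": 0.4},
    {"wx": 0, "wy": 0, "wz": 0, "tx": 0, "ty": 0, "tz": 90, "fingers": 0.4},
    {"wx": 0, "wy": 0, "wz": 0, "tx": 0, "ty": 0, "tz": 93.5, "fingers": 0.4},
    {"wx": 0, "wy": 0, "wz": 0, "tx": 0, "ty": 0, "tz": 94.7, "fingers": 0.4},
    {"wx": 0, "wy": 0, "wz": 0, "tx": 0, "ty": 0, "tz": 94.7, "fingers": 0.4},
    {"wx": 0, "wy": 0, "wz": 0, "tx": 0, "ty": 0, "tz": 94.7, "fingers": 0.4}
  ],
  "grip_force": 25
}}

```text
time_s: 45.78
ee_pos: [0.5306, -0.1911, 0.0262]
ee_rot: [2.22, 2.223, 0.001]
contact_force: [-0.4, 0.4, -1.1]
finger_gap: 0.51
grasp_force: 25.5
```

Call:
{"fn": "servo_tool", "kwargs": {
  "steps": [
    {"wx": 0, "wy": 0, "wz": 0, "tx": 0, "ty": 0, "tz": 0.4, "fingers": 0.53},
    {"wx": 0, "wy": 0, "wz": 0, "tx": 0, "ty": 0, "tz": 0.4, "fingers": 0.6},
    {"wx": 0, "wy": 0, "wz": 0, "tx": 0, "ty": 0, "tz": 0.4, "fingers": 0.75},
    {"wx": 0, "wy": 0, "wz": 0, "tx": 0, "ty": 0, "tz": 0.4, "fingers": 1},
    {"wx": 0, "wy": 0, "wz": 0, "tx": 0, "ty": 0, "tz": 0.4, "fingers": 1},
    {"wx": 0, "wy": 0, "wz": 0, "tx": 0, "ty": 0, "tz": -15, "fingers": 1},
    {"wx": 0, "wy": 0, "wz": 0, "tx": 0, "ty": 0, "tz": -45, "fingers": 1},
    {"wx": 0, "wy": 0, "wz": 0, "tx": 0, "ty": 0, "tz": -95, "fingers": 1},
    {"wx": 0, "wy": 0, "wz": 0, "tx": 0, "ty": 0, "tz": -150, "fingers": 1},
    {"wx": 0, "wy": 0, "wz": 0, "tx": 10, "ty": -2, "tz": -195, "fingers": 1},
    {"wx": 0, "wy": 0, "wz": 0, "tx": 50, "ty": -9, "tz": -220, "fingers": 1},
    {"wx": 0, "wy": 0, "wz": 0, "tx": 105, "ty": -18, "tz": -220, "fingers": 1}
  ],
  "grip_force": 25
}}

```text
time_s: 47.28
ee_pos: [0.5132, -0.0859, 0.249]
ee_rot: [2.219, 2.218, 0.005]
contact_force: [0.3, 0.4, 0.1]
finger_gap: 0.998
grasp_force: 0.0
```

Call:
{"fn": "servo_tool", "kwargs": {
  "steps": [
    {"wx": 0, "wy": 0, "wz": 0, "tx": 50, "ty": -9, "tz": 0, "fingers": 1},
    {"wx": 0, "wy": 0, "wz": 0, "tx": 105, "ty": -18, "tz": 0, "fingers": 1},
    {"wx": 0, "wy": 0, "wz": 0, "tx": 160, "ty": -28, "tz": 0, "fingers": 1},
    {"wx": 0, "wy": 0, "wz": 0, "tx": 215, "ty": -37, "tz": 0, "fingers": 1},
    {"wx": 0, "wy": 0, "wz": 0, "tx": 270, "ty": -47, "tz": 0, "fingers": 1},
    {"wx": 0, "wy": 0, "wz": 0, "tx": 325, "ty": -56, "tz": 0, "fingers": 1},
    {"wx": 0, "wy": 0, "wz": 0, "tx": 370, "ty": -64, "tz": 0, "fingers": 1},
    {"wx": 0, "wy": 0, "wz": 0, "tx": 410, "ty": -71, "tz": 0, "fingers": 1},
    {"wx": 0, "wy": 0, "wz": 0, "tx": 428, "ty": -74, "tz": 0, "fingers": 1},
    {"wx": 0, "wy": 0, "wz": 0, "tx": 428, "ty": -74, "tz": 0, "fingers": 1},
    {"wx": 0, "wy": 0, "wz": 0, "tx": 428, "ty": -74, "tz": 0, "fingers": 1}
  ],
  "grip_force": 25
}}

```text
time_s: 48.65
ee_pos: [0.4376, 0.3409, 0.2463]
ee_rot: [-2.22, -2.222, -0.0]
contact_force: [0.4, 0.5, -0.5]
finger_gap: 1.003
grasp_force: 0.0
```

Call:
{"fn": "servo_tool", "kwargs": {
  "steps": [
    {"wx": 0, "wy": 0, "wz": 0, "tx": 1, "ty": 1, "tz": 35, "fingers": 1},
    {"wx": 0, "wy": 0, "wz": 0, "tx": 1, "ty": 1, "tz": 80, "fingers": 1},
    {"wx": 0, "wy": 0, "wz": 0, "tx": 1, "ty": 1, "tz": 125, "fingers": 1},
    {"wx": 0, "wy": 0, "wz": 0, "tx": 1, "ty": 1, "tz": 160, "fingers": 1},
    {"wx": 0, "wy": 0, "wz": 0, "tx": 1, "ty": 1, "tz": 185, "fingers": 1},
    {"wx": 0, "wy": 0, "wz": 0, "tx": 1, "ty": 1, "tz": 198, "fingers": 1},
    {"wx": 0, "wy": 0, "wz": 0, "tx": 1, "ty": 1, "tz": 204, "fingers": 1},
    {"wx": 0, "wy": 0, "wz": 0, "tx": 1, "ty": 1, "tz": 205.5, "fingers": 0.9},
    {"wx": 0, "wy": 0, "wz": 0, "tx": 1, "ty": 1, "tz": 205.5, "fingers": 0.75},
    {"wx": 0, "wy": 0, "wz": 0, "tx": 1, "ty": 1, "tz": 205.5, "fingers": 0.6},
    {"wx": 0, "wy": 0, "wz": 0, "tx": 1, "ty": 1, "tz": 205.5, "fingers": 0.52},
    {"wx": 0, "wy": 0, "wz": 0, "tx": 1, "ty": 1, "tz": 205.5, "fingers": 0.45}
  ],
  "grip_force": 25
}}

```text
time_s: 50.15
ee_pos: [0.4385, 0.343, 0.0406]
ee_rot: [-2.219, -2.223, -0.0]
contact_force: [0.7, -0.1, -0.4]
finger_gap: 0.453
grasp_force: 0.0
```

Call:
{"fn": "servo_tool", "kwargs": {
  "steps": [
    {"wx": 0, "wy": 0, "wz": 0, "tx": 0, "ty": 0, "tz": 0, "fingers": 0.41},
    {"wx": 0, "wy": 0, "wz": 0, "tx": 0, "ty": 0, "tz": 0, "fingers": 0.38},
    {"wx": 0, "wy": 0, "wz": 0, "tx": 0, "ty": 0, "tz": 0, "fingers": 0.35},
    {"wx": 0, "wy": 0, "wz": 0, "tx": 0, "ty": 0, "tz": 0, "fingers": 0.25},
    {"wx": 0, "wy": 0, "wz": 0, "tx": 0, "ty": 0, "tz": 0, "fingers": 0.2},
    {"wx": 0, "wy": 0, "wz": 0, "tx": 0, "ty": 0, "tz": 0, "fingers": 0.2}
  ],
  "grip_force": 30
}}

```text
time_s: 50.9
ee_pos: [0.4387, 0.3431, 0.0407]
ee_rot: [-2.219, -2.223, -0.001]
contact_force: [1.1, -0.9, 4.3]
finger_gap: 0.335
grasp_force: 29.7
```

Call:
{"fn": "servo_tool", "kwargs": {
  "steps": [
    {"wx": 0, "wy": 0, "wz": 0, "tx": 0, "ty": 0, "tz": -5, "fingers": 0.2},
    {"wx": 0, "wy": 0, "wz": 0, "tx": 0, "ty": 0, "tz": -20, "fingers": 0.2},
    {"wx": 0, "wy": 0, "wz": 0, "tx": 0, "ty": 0, "tz": -55, "fingers": 0.2},
    {"wx": 0, "wy": 0, "wz": 0, "tx": 0, "ty": 0, "tz": -100, "fingers": 0.2},
    {"wx": 0, "wy": 0, "wz": 0, "tx": -10, "ty": 0, "tz": -140, "fingers": 0.2},
    {"wx": 0, "wy": 0, "wz": 0, "tx": -40, "ty": -1, "tz": -160, "fingers": 0.2},
    {"wx": 0, "wy": 0, "wz": 0, "tx": -85, "ty": -3, "tz": -160, "fingers": 0.2},
    {"wx": 0, "wy": 0, "wz": 0, "tx": -140, "ty": -5, "tz": -160, "fingers": 0.2},
    {"wx": 0, "wy": 0, "wz": 0, "tx": -195, "ty": -7, "tz": -160, "fingers": 0.2},
    {"wx": 0, "wy": 0, "wz": 0, "tx": -250, "ty": -10, "tz": -160, "fingers": 0.2},
    {"wx": 0, "wy": 0, "wz": 0, "tx": -295, "ty": -12, "tz": -160, "fingers": 0.2},
    {"wx": 0, "wy": 0, "wz": 0, "tx": -324, "ty": -13, "tz": -160, "fingers": 0.2}
  ],
  "grip_force": 30
}}

```text
time_s: 52.4
ee_pos: [0.4255, 0.017, 0.2013]
ee_rot: [2.221, 2.222, 0.001]
contact_force: [0.3, -0.6, -0.9]
finger_gap: 0.337
grasp_force: 29.8
```

Call:
{"fn": "servo_tool", "kwargs": {
  "steps": [
    {"wx": 0, "wy": 0, "wz": 0, "tx": 0, "ty": 0, "tz": 0, "fingers": 0.2},
    {"wx": 0, "wy": 0, "wz": 0, "tx": 0, "ty": 0, "tz": 20, "fingers": 0.2},
    {"wx": 0, "wy": 0, "wz": 0, "tx": 0, "ty": 0, "tz": 55, "fingers": 0.2},
    {"wx": 0, "wy": 0, "wz": 0, "tx": 0, "ty": 0, "tz": 95, "fingers": 0.2},
    {"wx": 0, "wy": 0, "wz": 0, "tx": 0, "ty": 0, "tz": 125, "fingers": 0.2},
    {"wx": 0, "wy": 0, "wz": 0, "tx": 0, "ty": 0, "tz": 145, "fingers": 0.2},
    {"wx": 0, "wy": 0, "wz": 0, "tx": 0, "ty": 0, "tz": 154, "fingers": 0.2},
    {"wx": 0, "wy": 0, "wz": 0, "tx": 0, "ty": 0, "tz": 158, "fingers": 0.2},
    {"wx": 0, "wy": 0, "wz": 0, "tx": 0, "ty": 0, "tz": 159.5, "fingers": 0.2},
    {"wx": 0, "wy": 0, "wz": 0, "tx": 0, "ty": 0, "tz": 159.5, "fingers": 0.2},
    {"wx": 0, "wy": 0, "wz": 0, "tx": 0, "ty": 0, "tz": 159.5, "fingers": 0.2}
  ],
  "grip_force": 30
}}

```text
time_s: 53.78
ee_pos: [0.4263, 0.0189, 0.0412]
ee_rot: [-2.22, -2.223, -0.001]
contact_force: [0.3, -0.1, -1.3]
finger_gap: 0.329
grasp_force: 29.8
```

Now I release, retreat up and move to the side so the top camera sees everything.

Call:
{"fn": "servo_tool", "kwargs": {
  "steps": [
    {"wx": 0, "wy": 0, "wz": 0, "tx": 0, "ty": 0, "tz": 0.5, "fingers": 0.2},
    {"wx": 0, "wy": 0, "wz": 0, "tx": 0, "ty": 0, "tz": 0.5, "fingers": 0.38},
    {"wx": 0, "wy": 0, "wz": 0, "tx": 0, "ty": 0, "tz": 0.5, "fingers": 0.45},
    {"wx": 0, "wy": 0, "wz": 0, "tx": 0, "ty": 0, "tz": 0.5, "fingers": 0.6},
    {"wx": 0, "wy": 0, "wz": 0, "tx": 0, "ty": 0, "tz": 0.5, "fingers": 0.8},
    {"wx": 0, "wy": 0, "wz": 0, "tx": 0, "ty": 0, "tz": -10, "fingers": 1},
    {"wx": 0, "wy": 0, "wz": 0, "tx": 0, "ty": 0, "tz": -35, "fingers": 1},
    {"wx": 0, "wy": 0, "wz": 0, "tx": 0, "ty": 0, "tz": -80, "fingers": 1},
    {"wx": 0, "wy": 0, "wz": 0, "tx": 0, "ty": 0, "tz": -130, "fingers": 1},
    {"wx": 0, "wy": 0, "wz": 0, "tx": 0, "ty": 0, "tz": -180, "fingers": 1},
    {"wx": 0, "wy": 0, "wz": 0, "tx": 0, "ty": 0, "tz": -210, "fingers": 1},
    {"wx": 0, "wy": 0, "wz": 0, "tx": 0, "ty": 0, "tz": -210, "fingers": 1}
  ],
  "grip_force": 30
}}

```text
time_s: 55.28
ee_pos: [0.4272, 0.0189, 0.2536]
ee_rot: [2.218, 2.221, 0.006]
contact_force: [1.0, -1.1, -0.9]
finger_gap: 1.001
grasp_force: 0.0
```

Call:
{"fn": "servo_tool", "kwargs": {
  "steps": [
    {"wx": 0, "wy": 0, "wz": 0, "tx": 50, "ty": -10, "tz": 0, "fingers": 1},
    {"wx": 0, "wy": 0, "wz": 0, "tx": 110, "ty": -25, "tz": 0, "fingers": 1},
    {"wx": 0, "wy": 0, "wz": 0, "tx": 170, "ty": -40, "tz": 0, "fingers": 1},
    {"wx": 0, "wy": 0, "wz": 0, "tx": 230, "ty": -60, "tz": 0, "fingers": 1},
    {"wx": 0, "wy": 0, "wz": 0, "tx": 290, "ty": -85, "tz": 0, "fingers": 1},
    {"wx": 0, "wy": 0, "wz": 0, "tx": 340, "ty": -110, "tz": 0, "fingers": 1},
    {"wx": 0, "wy": 0, "wz": 0, "tx": 380, "ty": -130, "tz": 0, "fingers": 1},
    {"wx": 0, "wy": 0, "wz": 0, "tx": 400, "ty": -150, "tz": 0, "fingers": 1},
    {"wx": 0, "wy": 0, "wz": 0, "tx": 400, "ty": -150, "tz": 0, "fingers": 1},
    {"wx": 0, "wy": 0, "wz": 0, "tx": 400, "ty": -150, "tz": 0, "fingers": 1}
  ],
  "grip_force": 30
}}

```text
time_s: 56.52
ee_pos: [0.2754, 0.418, 0.2506]
ee_rot: [-2.219, -2.224, 0.001]
contact_force: [0.4, -0.1, 0.5]
finger_gap: 1.004
grasp_force: 0.0
```

Run:
```python
from h import *
a=r.camera('top')[:,:,::-1][155:245,235:495]; a=cv2.resize(a,None,fx=3,fy=3,interpolation=cv2.INTER_CUBIC)
b=r.camera('scene')[:,:,::-1][130:275,160:420]; b=cv2.resize(b,(500,279),interpolation=cv2.INTER_CUBIC)
o=np.zeros((270+279,780,3),np.uint8); o[:270]=a; o[270:,:500]=b
cv2.imwrite('pics/fin.png',o)
```

```text
(no output)
```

View pics/fin.png

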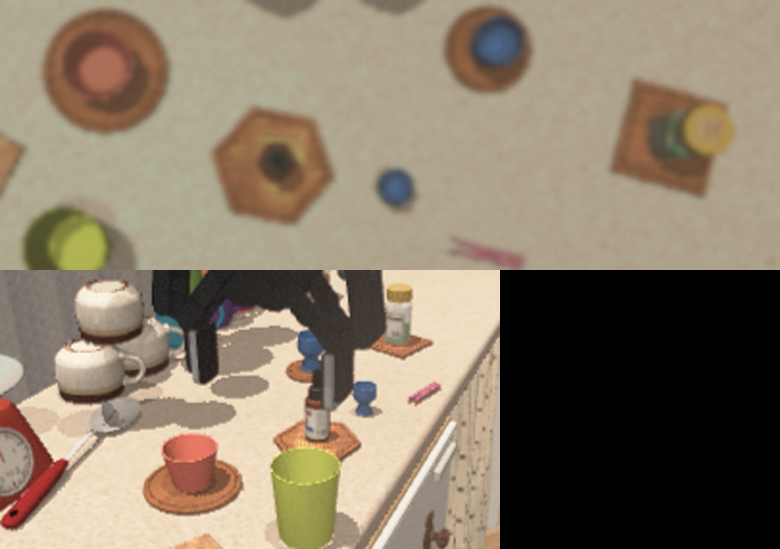

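All four stand upright on their own coasters and the beaker hasn't moved. I'll check the centring numerically in the top view.

Run:
```python
from h import *
f=lambda x,y,z: world('top',235+(x+.5)/3-.5,155+(y+.5)/3-.5,z)[:2]
for n,a,b,z in [('ram',(99,69),(106,71),.058),('drop',(277,160),(273.5,165),.110),('egg',(498,44),(488,49),.068),('jar',(709,130),(670,137),.108)]:
    print(n,((f(*a,z)-f(*b,.008))*1000).round(1))
```

```text
ram [-4.5 -0.7]
drop [-0.2 -2.6]
egg [-4.1  2.7]
jar [-0.7  1.5]
```

```bash
python3 -c "
from station import r
print(r.job_done())"
```

```text
the job is handed in; nothing more can be done
None
```

I handed the job in at about 57 s of the 144 s: the ramekin, egg cup, spice jar and dropper bottle each stand upright on their own coasters, within about 5 mm of centre in the last top view, nothing was knocked over, and the beaker was not touched.

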